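# Set up the bench for edge painting

### The job

Get my bench ready for edge painting: first lay the edge beveller and the paint roller pen, without dropping them, flat in the tool tray beside the bone folder, along the tray with their heads pointing away from the robot as the folder's tip does. Then turn the paint carousel until the red pot stands at the brass index mark, and hold the carousel still there by its centre knob, clear of the red pot so that I can open it: finish while still gripping the knob. Leave everything else on the bench where it is.

Things in the scene. Friction and masses are not known exactly. Their poses are not given: they have to be found in the camera images.
- tray: Shallow fixed oak tray with a cork-coloured floor, 240 (its x) x 200 (its y) x 18 mm high, walls 6 mm thick, inner floor 6 mm above the origin. It stands on the cutting mat (2 mm thick, under the whole working area). Origin: centre of its underside. Its +x points away from the robot, give or take some 15 degrees. It stands to the left or the right of the robot, the carousel on the other side
- bone_folder: Ivory-coloured bone folder, 154 x 24 x 6 mm, lying loose in the tray along its +y side, 54 to 66 mm from the tray's middle line, tip (+x) to the tray's far end; stays where it is. Origin: underside, near the middle
- beveller: Edge beveller, 150 mm long, 60 g, lying on the mat: flat-sided light-wood handle 20 wide x 16 high, from x = -75 to +13 mm, then a brass ferrule, a thin steel shank and a forked steel head at x = +75 mm. Origin: underside of the tool at half its length; the balance point is about 15 mm towards the handle; grip the handle across its y, around x = -15 mm
- beveller_mid (a point): Point on the beveller's long axis at half its length, 8 mm above its underside
- beveller_head (a point): The beveller's forked head: front end of the tool, on its axis, 75 mm along +x from the middle
- roller: Edge-paint roller pen, 150 mm long, 70 g, lying on the mat: square black handle 15 wide x 15 high, from x = -75 to +29 mm, then an aluminium neck and a small brass roller at x = +75 mm. Origin: underside of the tool at half its length; the balance point is about 15 mm towards the handle; grip the handle across its y, around x = -15 mm
- roller_mid (a point): Point on the roller pen's long axis at half its length, 7.5 mm above its underside
- roller_head (a point): The pen's brass roller: front end of the tool, on its axis, 75 mm along +x from the middle
- carousel_base: Fixed round dark base of the paint carousel, radius 104 mm, with a tongue and brass index arrow at its front, reaching 146 mm out along its -x (roughly towards the robot, give or take 20 degrees). Origin: centre of its underside, on the turning axis, on the mat
- index_mark (a point): The tip of the brass index arrow on the base (it points inwards at the axis), 118 mm out from the axis along the base's -x, 17 mm above the base's underside
- carousel (a joint): Turn of the oak platter (radius 113 mm, top 34 mm above the base's underside) about the vertical axis, rad, growing anticlockwise seen from above, with no stops; 0 (or any whole turn) when the red pot stands exactly at the index mark. It starts anywhere from 0.7 to 5.58. It turns freely on a bearing (about 0.015 N m of drag)
- red_pot: Paint pot with a red cap and red paint: cap 45 mm across, 58 mm high, top 92 mm above the base's underside. It is fixed in one of the platter's five sockets, 83 mm from the axis; four like pots with black caps stand in the others, 72 degrees apart. Origin: centre of its foot
- knob: Dark round wooden knob on the carousel's axis, fixed to the platter: 40 mm across, 34 mm high, its straight side from 8 to 28 mm above the origin. Origin: centre of its underside, 92 mm above the base's underside (level with the caps' tops). 60 mm free on all sides between the axis and the pots' caps
- spool: Loose spool of navy thread with yellow ends, 42 mm across, 60 mm high, standing at the far edge of the mat. Origin: centre of its foot
- tape: Loose roll of whitish tape, 68 mm across, 20 mm high, lying flat left of the mat. Origin: centre of its underside
- hammer: Loose hammer with a light-wood handle, 280 mm long, lying at the left. Origin: underside
- punch: Loose red hole punch with a steel tube, 180 mm long, lying at the right. Origin: underside
- tumbler: Empty glass tumbler, 76 mm across, 75 mm high, standing at the far edge of the mat. Origin: centre of its foot
Not all that is in view belongs to the job. Of the things shaped like the beveller, the wood one is meant.

How it is judged:
On the way, in this order (a step that is already met when the one before it is completed fails the run):
1. both edge tools lie in the tray, heads away from the robot, released (z of beveller_mid in the frame of tray between 0.006 and 0.018 m and x of beveller_head in the frame of tray between 0.03 and 0.118 m and x of each of beveller_mid, roller_mid in the frame of tray above -0.05 m and y of beveller_mid in the frame of tray between -0.092 and 0.092 m and angle between the x axis of each of beveller, roller and the x axis of tray, either way round below 0.26 rad and angle between beveller's own x axis and vertical between 1.48 and 1.66 rad and linear speed of each of beveller, roller below 0.02 m/s and contact force between the fingers and beveller below 0.05 N and z of roller_mid in the frame of tray between 0.006 and 0.018 m and x of roller_head in the frame of tray between 0.03 and 0.118 m and y of roller_mid in the frame of tray between -0.092 and 0.092 m and angle between roller's own x axis and vertical between 1.48 and 1.66 rad and contact force between the fingers and roller below 0.05 N), for 0.2 s.
2. the red pot stands at the index mark and the knob is gripped (x of red_pot in the frame of carousel_base below 0 m and y of red_pot in the frame of carousel_base between -0.009 and 0.009 m and velocity of joint carousel between -0.05 and 0.05 rad/s and contact force between the fingers and knob above 2 N and contact force between each of the fingers, the arm and red_pot below 0.05 N), for 0.2 s.
At the end, for the whole second after the job is handed in: Both tools lie released on the tray floor within its walls, level to 5 deg, along the tray to 15 deg, heads to its far end; the red pot is within 9 mm (6 deg) of the index line, the carousel still (under 0.05 rad/s), fingers pressing the knob with 2 N or more, the red pot untouched (all of step 1 and all of step 2); the arm keeps its last pose, push and grip.
It fails at once if the bone folder, thread spool, tape roll, hammer, hole punch or tumbler is moved more than 30 mm (distance of any of bone_folder, spool, tape, hammer, punch, tumbler from where it was at the start of the episode above 0.03 m).
It fails at once if the spool or the tumbler is knocked over (angle between any of spool, tumbler's own z axis and vertical above 0.6 rad).
It fails at once if the edge beveller is dropped (falls faster than a drop of about 25 mm) (contact force between the fingers and beveller below 0.05 N and linear speed of beveller above 0.7 m/s).
It fails at once if the roller pen is dropped (falls faster than a drop of about 25 mm) (contact force between the fingers and roller below 0.05 N and linear speed of roller above 0.7 m/s).
It also fails if it takes over 70 s, if anything falls off the work surface, if the arm or the gripper's body presses on something with over 40 N, if the wrist force passes 120 N, or if a joint passes its speed limit or range.

### The arm

A 6-joint arm with a two-finger parallel gripper is mounted at the origin on the work surface. World frame = base frame: x ahead of the robot, y to its left, z up, the work surface at z = 0. Lengths are in m, angles in rad, forces in N, time in s.
With the tool pointing down it reaches from about 0.375 to 0.9 m from the base axis. Payload 3.1 kg.
Tool frame: the origin (TCP) lies at the very end of the fingers, on their centre line; the grasp point (between the pads) lies 19 mm behind it; z points along the fingers, y is the direction in which the jaws open and shut (so a half turn about z gives the same grasp; the last joint's range is limited). The gripper opens to 87 mm and grips with 3 to 60 N. Pads are 19 mm wide; open, the fingers measure 117 mm over their backs; the gripper's body (75 mm by 190 mm) begins 51 mm behind the grasp point.
Start: joints at [-1.359, 0.527, 1.433, -0, 1.181, -0.178], TCP at [0.238, -0.578, 0.201] pointing down, gripper open.
Joint ranges: [-3.08, 3.08], [-0.75, 2.2], [0.22, 2.44], [-1.43, 4.57], [0, 2.65], [-2.85, 2.85]. Speed limits (rad/s): [2.79, 2.79, 3.14, 3.14, 3.14, 3.14].

### API

Orientations are given as a unit quaternion [x, y, z, w].
In Python, from rig import robot gives the robot as it stands.
- The arm moves only by the tool arm_command, never from a script. Its argument "targets" is a list of rows, each a list of 5 numbers: the shift along the tool's x, y, z in cm, then the turn about the tool's z in rad, then the finger opening in cm, from 0 to 8.7. In form: [[dx, dy, dz, spin, hand], ...]. A call has 1 to 5 rows; each row is the pose to reach, as a shift and turn from the pose commanded when the call began, along the tool's axes at that moment; what a row does not reach only later rows make up. A row lasts 1/8 s, in which the tool goes at most 62.5 mm and 10.7 degrees, less where a joint would pass 70% of its speed; a pose out of reach is approached as far as the arm can. A call with a gripper value outside its range is refused whole. The fingers move at their own pace and stop on an object; "newtons" is the grip in N (left out, the last holds). Time passes only in rows, so rows that repeat a pose let the fingers close. It gives the time, the measured TCP pose, the force and the opening at its end, in the units of the state.
- robot.get_obs(): the state, without advancing time (a new reading comes with each control period).
- robot.camera(name): name is "scene" or "side" or "wrist"; returns (picture, depth): 384x512x3 uint8, red, green, blue; 384x512 float32, m along the optical axis (not along the pixel's ray), 0 where there is no reading.
- robot.camera_model(name): a dict with "mtx" (3x3 intrinsics, pixels), "extrinsics" (4x4, takes a point from world to camera coordinates). Camera axes: x right, y up, looking along -z (the intrinsics and any distortion apply to the point x, -y, -z); pixel columns grow to the right and rows downward; lengths in m; the calibration is good to about 2 mm. The wrist camera is an equidistant fisheye: a pixel r from the principal point sees the ray r / f radians off the axis. A picture is of the moment at which its call begins: read the wrist's pose just before it. camera_model takes no time and is no camera call; for the wrist camera it gives the pose at the moment of the call.
- robot.hand_in(): hands the job in, once; it reports no verdict.
The state is a dict: "time": time; "q": joint angles; "joint_velocities": joint speeds; "joint_torque": joint torques, N m; "position": TCP position; "tool_rot": TCP orientation; "ft_force": force on the tool from outside, world axes, zero at the start; "moment": the same for the moment, N m; "grip_width": finger opening in m.
Only numpy, scipy, OpenCV 4.12 (cv2) and the standard library are available. Lean on these libraries where they do the work, as an engineer would, in place of code of your own. Each camera call takes 0.05 s, during which the arm holds its last target.

## Working session

There is one attempt and no reset: what is moved stays moved. The work goes in short steps, Python scripts to look and compute and a tool call to move; the robot and the scene stay as the last step left them, time stands still between calls to the robot, and variables do not carry over. Pictures are saved under pics/ and viewed, and the job is handed in when it is done.

Besides the shell and the picture viewer there is one more tool, called after "Call:" in YAML: its name, and indented under it one key for each argument. arm_command: Moves the arm, as the interface text tells. Its arguments: {"type":"object","properties":{"targets":{"type":"array","items":{"type":"array","items":{"type":"number"}}},"newtons":{"type":"number"}},"required":["targets"]}

```bash
ls; mkdir -p pics; cat > h.py <<'E'
from rig import robot
import numpy as np, cv2
def snap(name,tag):
    m=robot.camera_model(name); im,d=robot.camera(name)
    cv2.imwrite(f'pics/{tag}.png',cv2.cvtColor(im,cv2.COLOR_RGB2BGR)); np.savez(f'pics/{tag}.npz',im=im,d=d,K=m['mtx'],E=m['extrinsics'])
    return im,d,np.array(m['mtx']),np.array(m['extrinsics'])
def load(tag):
    z=np.load(f'pics/{tag}.npz'); return z['im'],z['d'],z['K'],z['E']
def ray(u,v,K,E,fish=False):
    x=(u-K[0,2])/K[0,0]; y=(v-K[1,2])/K[1,1]
    if fish:
        r=np.hypot(x,y); s=np.sin(r)/r if r>1e-9 else 1; d=np.array([x*s,-y*s,-np.cos(r)])
    else: d=np.array([x,-y,-1.])
    R=E[:3,:3]; return -R.T@E[:3,3], R.T@d
def onplane(u,v,z,K,E,fish=False):
    o,d=ray(u,v,K,E,fish); return o+d*(z-o[2])/d[2]
def pt(u,v,dep,K,E):
    o,d=ray(u,v,K,E); return o+d*dep
def cloud(d,K,E):
    v,u=np.mgrid[0:d.shape[0],0:d.shape[1]]
    c=np.stack([(u-K[0,2])/K[0,0]*d,-(v-K[1,2])/K[1,1]*d,-d],-1)
    return (c-E[:3,3])@E[:3,:3]
E
python3 - <<'E'
from h import *
for n in('scene','side','wrist'):
    im,d,K,Ex=snap(n,n+'0'); print(n,K,Ex, (d>0).mean())
print(robot.get_obs())
E
```

```text
pics
scene [[380.44142599   0.         253.74400647]
 [  0.         380.44142599 195.04781758]
 [  0.           0.           1.        ]] [[-0.6350276   0.77244742  0.00805727  0.31969738]
 [-0.54312907 -0.45387381  0.70640596  0.19937087]
 [ 0.54931845  0.44421115  0.70776104 -1.58136115]
 [ 0.          0.          0.          1.        ]] 0.9961598714192709
side [[372.98310896   0.         258.06416054]
 [  0.         372.98310896 195.5932775 ]
 [  0.           0.           1.        ]] [[ 0.96327744 -0.2679873   0.01671447 -0.45463082]
 [ 0.12160598  0.49091689  0.86267757 -0.12831429]
 [-0.23939205 -0.82896527  0.50547802 -1.3418157 ]
 [ 0.          0.          0.          1.        ]] 0.9961802164713541
wrist [[297.31863964   0.         261.56742708]
 [  0.         297.31863964 192.7664406 ]
 [  0.           0.           1.        ]] [[ 0.38111613 -0.92452491 -0.00204526 -0.62237546]
 [ 0.8889914   0.36707382 -0.27377197  0.03306756]
 [ 0.25385977  0.10252069  0.96179245 -0.38923239]
 [ 0.          0.          0.          1.        ]] 0.989501953125
{'time': 0.15, 'q': array([-1.35849410e+00,  5.28289911e-01,  1.43361606e+00,  1.05963294e-05,
        1.18139925e+00, -1.78522636e-01]), 'joint_velocities': array([-6.13048679e-05, -7.21862191e-04, -3.11177504e-03, -6.30236133e-04,
       -1.08050896e-04, -3.67641285e-04]), 'joint_torque': array([ 7.97401935e-04, -4.40430629e+01, -1.76844049e+01,  6.33305381e-02,
        5.52521192e-02, -9.75343369e-05]), 'position': array([ 0.23798233, -0.57726482,  0.19987098]), 'tool_rot': array([ 9.80967703e-01,  1.94169083e-01, -9.56261051e-06, -8.56241652e-04]), 'ft_force': array([-0.60202378,  0.60413392,  0.03930819]), 'moment': array([ 0.02750028,  0.01483872, -0.01448782]), 'grip_width': 0.0869080533478794}
```

View pics/scene0.png

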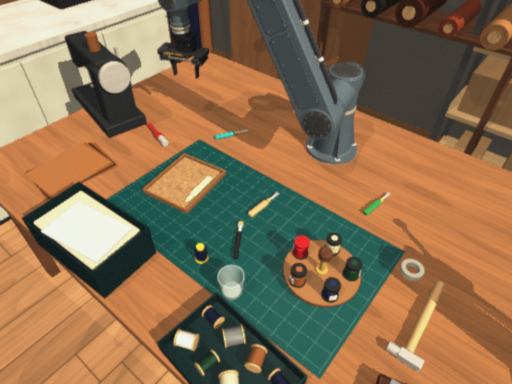

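View pics/side0.png

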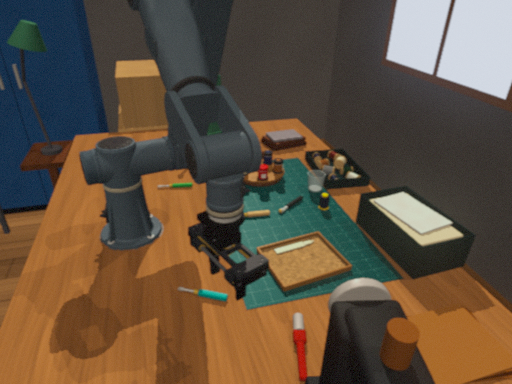

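View pics/wrist0.png

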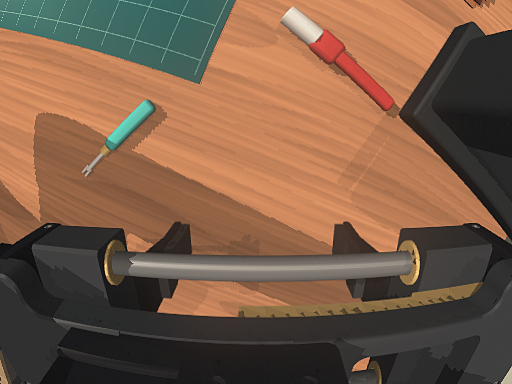

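The beveller-shaped things in the scene view are wood at (263,204), teal at (230,134) and green at (376,204). The wood one is meant. The black pen at (238,239) is the roller pen. I'll confirm both in one enlarged crop and measure them.

```bash
python3 - <<'E'
from h import *
im,d,K,E=load('scene0')
c=im[140:320,130:380]; cv2.imwrite('pics/c1.png',cv2.cvtColor(cv2.resize(c,None,fx=3,fy=3,interpolation=cv2.INTER_CUBIC),cv2.COLOR_RGB2BGR))
P=cloud(d,K,E)
for n,(u,v) in dict(mat=(200,150),mat2=(330,340),floor=(180,190),bev=(258,209),rol=(238,243),red=(302,243),knob=(326,252)).items(): print(n,P[v,u].round(4))
E
```

```text
mat [ 0.3611 -0.4029 -0.0015]
mat2 [0.7122 0.43   0.0045]
floor [ 0.5813 -0.2826  0.0091]
bev [ 0.4771 -0.0028  0.0148]
rol [0.6305 0.0396 0.0123]
red [0.5581 0.2259 0.0944]
knob [0.5654 0.3063 0.128 ]
```

View pics/c1.png

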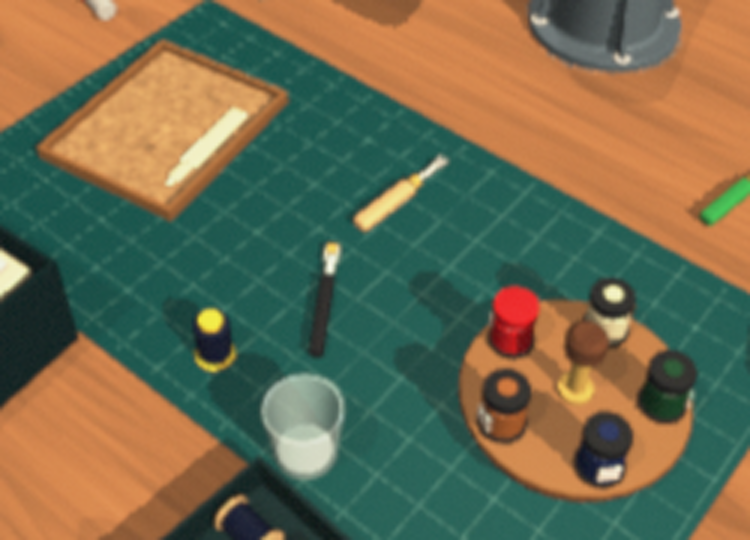

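The crop confirms it: the wood beveller has its forked head up and to the right at crop (445,160), and the roller pen has its head at crop (331,250). The folder's tip points to the tray's far end. Now I'll measure them.

```bash
python3 - <<'E'
from h import *
im,d,K,E=load('scene0')
hsv=cv2.cvtColor(im,cv2.COLOR_RGB2HSV)
P=cloud(d,K,E)
def comp(mask,box):
    m=np.zeros_like(mask); u0,v0,u1,v1=box; m[v0:v1,u0:u1]=mask[v0:v1,u0:u1]
    n,l,s,c=cv2.connectedComponentsWithStats(m.astype(np.uint8)); k=1+np.argmax(s[1:,4]); return l==k
def axis(m,z):
    v,u=np.nonzero(m); q=np.array([onplane(a,b,z,K,E)[:2] for a,b in zip(u,v)])
    (c,s,a)=cv2.minAreaRect(q.astype(np.float32)*1000); return q,c,s,a
notmat=~((hsv[...,0]>70)&(hsv[...,0]<95)&(hsv[...,1]>90))
H=P[...,2]
wood=(hsv[...,0]<40)&(hsv[...,2]>120)
mb=comp(wood,(240,180,285,222)); q,c,s,a=axis(mb,0.014); print('bev',mb.sum(),c,s,a, q[q[:,0].argmin()],q[q[:,0].argmax()])
dark=(hsv[...,2]<75)&(H>0.006)
mr=comp(dark,(225,215,255,265)); q,c,s,a=axis(mr,0.014); print('rol handle',mr.sum(),c,s,a)
br=comp(wood,(225,215,255,235)); q,c,s,a=axis(br,0.012); print('rol head',br.sum(),c,s,a)
for n,m in(('wood',mb),('dark',mr)): 
    v,u=np.nonzero(m); print(n,u.min(),u.max(),v.min(),v.max(),np.median(H[m]))
tr=comp((hsv[...,0]<25)&notmat,(138,145,235,216)); q,c,s,a=axis(tr,0.02); print('tray',tr.sum(),c,s,a)
bf=comp((hsv[...,1]<110)&(hsv[...,2]>150),(175,165,225,210)); q,c,s,a=axis(bf,0.014); print('folder',bf.sum(),c,s,a)
rc=comp(((hsv[...,0]<5)|(hsv[...,0]>175))&(hsv[...,1]>200),(285,225,320,260)); top=rc&(abs(H-0.094)<0.004); print('red cap',P[top].mean(0),np.ptp(P[top],0)) if top.any() else 0
# knob, pots tops
for lo,hi in((0.09,0.098),(0.104,0.13)):
    mm=((H>lo)&(H<hi)&(P[...,0]>.4)&(P[...,0]<.75)&(P[...,1]>.15)&(P[...,1]<.45)).astype(np.uint8)
    n,l,s,c=cv2.connectedComponentsWithStats(mm)
    for k in range(1,n):
        if s[k,4]>40: print(lo,s[k,4],c[k].round(),P[l==k].mean(0).round(4),np.ptp(P[l==k],0).round(3))
E
```

```text
bev 199 (444.0050354003906, -3.979145050048828) (27.81854820251465, 149.51376342773438) 85.41168975830078 [0.36953823 0.00263031] [ 0.51902102 -0.00374534]
rol handle 132 (639.0376586914062, 41.36907196044922) (104.06044006347656, 15.207250595092773) 33.957462310791016
rol head 40 (572.68994140625, -2.1690235137939453) (43.2578125, 13.361368179321289) 40.67265319824219
wood 248 278 192 216 0.013547229307076787
dark 233 240 232 258 0.015419521958956572
tray 2580 (541.854736328125, -296.91119384765625) (253.91372680664062, 215.583251953125) 8.571853637695312
folder 222 (536.5118408203125, -233.93502807617188) (150.22482299804688, 28.803224563598633) 9.313962936401367
red cap [0.55594438 0.2228954  0.09336054] [0.04298047 0.04044638 0.0066714 ]
0.09 144 [334. 239.] [0.484  0.2879 0.0933] [0.047 0.044 0.008]
0.09 147 [301. 242.] [0.5559 0.2218 0.0933] [0.043 0.042 0.007]
0.09 167 [354. 263.] [0.524  0.3764 0.0933] [0.044 0.044 0.007]
0.09 174 [298. 270.] [0.6404 0.2696 0.0934] [0.046 0.043 0.008]
0.09 193 [332. 284.] [0.6206 0.365  0.0934] [0.044 0.043 0.008]
0.104 181 [325. 254.] [0.5694 0.3066 0.1215] [0.039 0.037 0.025]
```

```bash
cat >> h.py <<'E'
from scipy.spatial.transform import Rotation as Ro
def go(x,y,z,psi=None,ospin=None):
    s=robot.get_obs(); R=Ro.from_quat(s['tool_rot']).as_matrix(); p=s['position']
    d=R.T@(np.array([x,y,z])-p)*100; cur=np.degrees(np.arctan2(R[1,0],R[0,0]))
    sp=None if psi is None else (psi-cur+180)%360-180
    print('t',s['time'],'p',p.round(4),'psi',cur.round(2),'q',s['q'].round(2),'tilt',R[2,2].round(4),'w',round(s['grip_width'],4),'F',s['ft_force'].round(1))
    print('delta cm',d.round(2),'spin',None if sp is None else (round(-np.radians(sp),3)))
E
python3 - <<'E'
from h import *
im,d,K,E=load('scene0'); P=cloud(d,K,E); H=P[...,2]
for b,lo in(((215,262,248,300),.05),((190,240,212,266),.03)):
    m=np.zeros(H.shape,bool); m[b[1]:b[3],b[0]:b[2]]=1; m&=(H>lo); print(P[m].mean(0),P[m].min(0),P[m].max(0))
_,_,K,E=load('wrist0'); print('cam',-E[:3,:3].T@E[:3,3], E[2,:3])
go(.5,-.2,.28,176)
E
```

```text
[0.77336166 0.13758652 0.0824231 ] [0.72923967 0.09660312 0.05008686] [1.17997163 0.54599804 0.97581316]
[0.75459819 0.00131823 0.06922656] [ 0.72383737 -0.0322183   0.03113167] [1.17997163 0.54599804 0.97581316]
cam [ 0.30661099 -0.54763548  0.38214082] [0.25385977 0.10252069 0.96179245]
t 0.15 p [ 0.238  -0.5773  0.1999] psi 22.39 q [-1.36  0.53  1.43  0.    1.18 -0.18] tilt -1.0 w 0.0869 F [-0.6  0.6  0. ]
delta cm [ 38.6  -24.91  -7.96] spin -2.681
```

Call:
arm_command:
  targets:
    - [38.6, -24.9, -8, -2.68, 8.7]
    - [38.6, -24.9, -8, -2.68, 8.7]
    - [38.6, -24.9, -8, -2.68, 8.7]
    - [38.6, -24.9, -8, -2.68, 8.7]
    - [38.6, -24.9, -8, -2.68, 8.7]

```text
time: 0.78
position: [0.4145, -0.3232, 0.2544]
tool_rot: [0.786, 0.619, 0.0, -0.0]
ft_force: [1.0, -0.6, 1.5]
grip_width: 0.0869
```

```bash
python3 -c "
from h import *
go(.5,-.2,.28,176)"
```

```text
t 0.775 p [ 0.4145 -0.3232  0.2544] psi 76.44 q [-0.88  0.33  1.61  0.    1.2  -0.64] tilt -1.0 w 0.0869 F [ 1.  -0.6  1.5]
delta cm [13.98  5.42 -2.55] spin -1.738
```

Call:
arm_command:
  targets:
    - [14, 5.4, -2.6, -1.74, 8.7]
    - [14, 5.4, -2.6, -1.74, 8.7]
    - [14, 5.4, -2.6, -1.74, 8.7]
    - [14, 5.4, -2.6, -1.74, 8.7]
    - [14, 5.4, -2.6, -1.74, 8.7]

```text
time: 1.4
position: [0.4999, -0.2011, 0.2801]
tool_rot: [0.421, 0.907, 0.0, -0.0]
ft_force: [-0.0, 0.2, 0.8]
grip_width: 0.0873
```

```bash
python3 -c "
from h import *
snap('wrist','w1')
go(.46,-.005,.2,176)"
```

```text
t 1.45 p [ 0.4997 -0.2014  0.28  ] psi 130.47 q [-0.59  0.32  1.55 -0.    1.27 -1.3 ] tilt -1.0 w 0.0869 F [-0.  -0.1 -0.1]
delta cm [17.52  9.73  8.01] spin -0.795
```

View pics/w1.png

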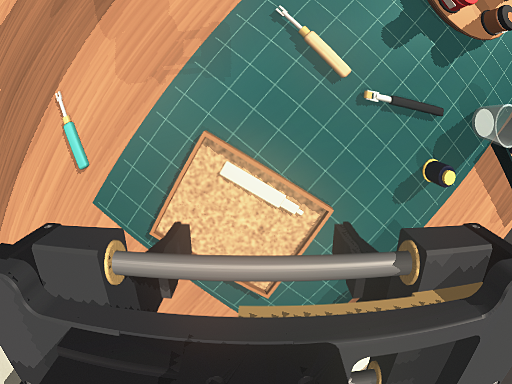

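The view shows tray corners near (205,132), (332,211), (151,236) and (268,296). The beveller runs from its fork at (279,10) to its tail at (346,73). The pen runs from its roller at (370,96) to its tail at (443,110).

```bash
python3 - <<'E'
from h import *
im,d,K,E=load('w1')
f=lambda u,v,z: onplane(u,v,z,K,E,True)[:2].round(4)
for n,u,v,z in(('nearL(+y)',205,132,.02),('far+y',332,211,.02),('near-y',151,236,.02),('far-y',268,296,.02),('bevhead',280,10,.01),('bevtail',347,72,.014),('rolhead',368,96,.01),('roltail',442,110,.013),('foldtail',224,169,.012),('foldtip',302,214,.012),('fer',302,33,.015)): print(n,f(u,v,z))
c=im[100:310,130:350]; cv2.imwrite('pics/c2.png',cv2.cvtColor(cv2.resize(c,None,fx=2.7,fy=2.7),cv2.COLOR_RGB2BGR))
c=im[0:120,260:460]; cv2.imwrite('pics/c3.png',cv2.cvtColor(cv2.resize(c,None,fx=3.5,fy=3.5),cv2.COLOR_RGB2BGR))
E
```

```text
nearL(+y) [ 0.406  -0.2212]
far+y [ 0.638  -0.1887]
near-y [ 0.4374 -0.4195]
far-y [ 0.6655 -0.3784]
bevhead [ 0.3689 -0.0032]
bevtail [ 0.5087 -0.0104]
rolhead [ 0.559  -0.0136]
roltail [0.6724 0.0692]
foldtail [ 0.4641 -0.2488]
foldtip [ 0.6065 -0.2253]
fer [ 0.4186 -0.0116]
```

View pics/c2.png

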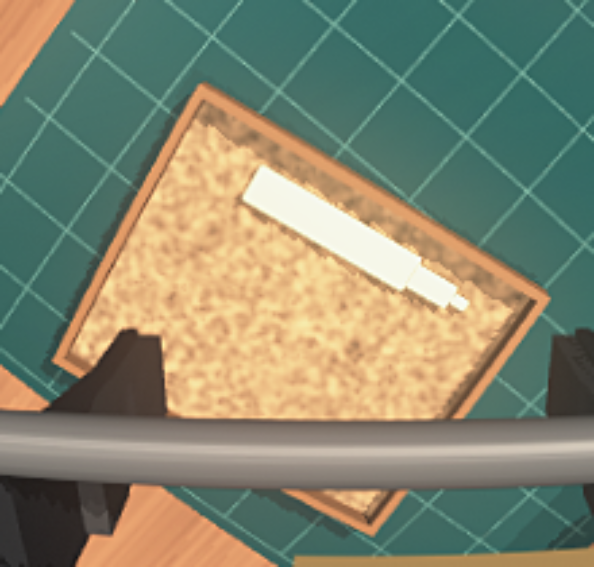

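View pics/c3.png

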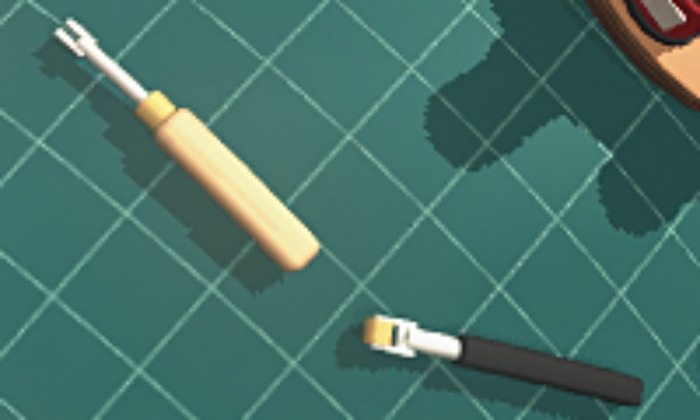

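Call:
arm_command:
  targets:
    - [17.5, 9.7, 16, -0.8, 5.5]
    - [17.5, 9.7, 16, -0.8, 5.5]
    - [17.5, 9.7, 16, -0.8, 5.5]
    - [17.5, 9.7, 16, -0.8, 5.5]
    - [17.5, 9.7, 16, -0.8, 5.5]

```text
time: 2.08
position: [0.4578, -0.0021, 0.1177]
tool_rot: [0.036, 0.999, 0.001, -0.004]
ft_force: [-0.1, -0.2, 0.2]
grip_width: 0.0559
```

```bash
python3 -c "
from h import *
snap('wrist','w2')
go(.459,-.005,.12,176)"
```

```text
t 2.125 p [ 0.4595 -0.003   0.1183] psi 175.83 q [-0.25  0.45  1.92  0.    0.78 -1.75] tilt -1.0 w 0.0556 F [-0.5  0.6 -0.3]
delta cm [ 0.03 -0.2  -0.17] spin -0.003
```

View pics/w2.png

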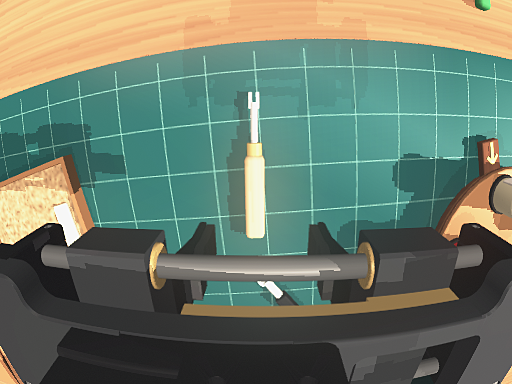

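The beveller's fork is at (254,96) and its handle end at (256,237). The index arrow on the base tongue shows at (491,152).

```bash
python3 - <<'E'
from h import *
im,d,K,E=load('w2')
f=lambda u,v,z: onplane(u,v,z,K,E,True)[:2].round(4)
hsv=cv2.cvtColor(im,cv2.COLOR_RGB2HSV)
m=((hsv[...,0]<40)&(hsv[...,2]>120)); m[:150]=0;m[242:]=0;m[:,:225]=0;m[:,290:]=0
for v in range(165,236,15):
    u=np.nonzero(m[v])[0]; print(v,u.min(),u.max(),f(u.min(),v,.018),f(u.max(),v,.018))
print('head',f(254,93,.012),'tail',f(256,238,.012))
c=im[120:240,420:512]; cv2.imwrite('pics/c4.png',cv2.cvtColor(cv2.resize(c,None,fx=5,fy=5),cv2.COLOR_RGB2BGR))
E
```

```text
165 244 264 [ 0.4324 -0.0158] [0.4339 0.0035]
180 245 264 [ 0.4473 -0.0161] [0.4487 0.0024]
195 245 264 [ 0.4625 -0.0174] [0.4639 0.0014]
210 245 264 [ 0.4781 -0.0188] [4.795e-01 3.000e-04]
225 246 264 [ 0.4943 -0.0192] [ 0.4956 -0.0009]
head [ 0.364 -0.001] tail [ 0.5122 -0.0105]
```

View pics/c4.png

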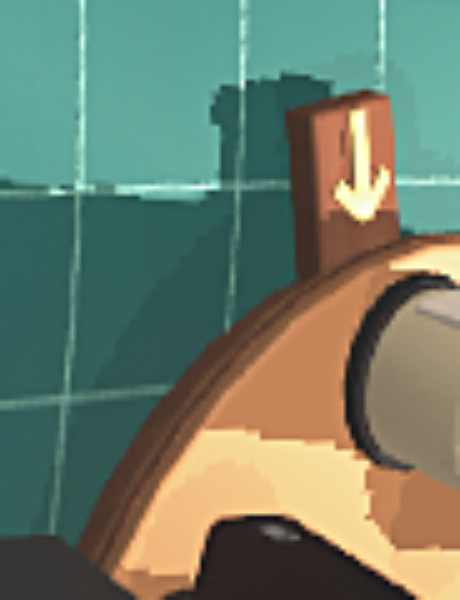

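```bash
python3 - <<'E'
from h import *
im,d,K,E=load('w2')
a=onplane(493.4,164.4,.019,K,E,True);b=onplane(491.5,142,.019,K,E,True);print('arrow tip',a,'tail',b)
c=np.array([.565,.304]);
for p in(a,b): print(np.linalg.norm(p[:2]-c),np.degrees(np.arctan2(*(p[:2]-c)[::-1])))
go(.4545,-.007,.006,176.3)
E
```

```text
arrow tip [0.44605879 0.28230266 0.019     ] tail [0.41866509 0.27618927 0.019     ]
0.12090403755999002 -169.66174171432772
0.14895416281564386 -169.23935073822895
t 2.125 p [ 0.4595 -0.003   0.1183] psi 175.83 q [-0.25  0.45  1.92  0.    0.78 -1.75] tilt -1.0 w 0.0556 F [-0.5  0.6 -0.3]
delta cm [ 0.4  -0.45 11.24] spin -0.008
```

Call:
arm_command:
  targets:
    - [0.4, -0.45, 5, 0, 5]
    - [0.4, -0.45, 9.5, 0, 5]
    - [0.4, -0.45, 11.2, 0, 5]
    - [0.4, -0.45, 11.2, 0, 5]
  newtons: 20

```text
time: 2.62
position: [0.4577, -0.0102, 0.0073]
tool_rot: [0.039, 0.999, 0.0, -0.001]
ft_force: [0.2, 0.1, -1.0]
grip_width: 0.0495
```

Call:
arm_command:
  targets:
    - [0, 0, 0, 0, 1]
    - [0, 0, 0, 0, 1]
    - [0, 0, 0, 0, 1]
    - [0, 0, 0, 0, 1]
    - [0, 0, 0, 0, 1]
  newtons: 20

```text
time: 3.25
position: [0.458, -0.0097, 0.0085]
tool_rot: [0.038, 0.999, -0.0, 0.0]
ft_force: [-0.1, 0.8, -0.2]
grip_width: 0.0127
```

```bash
python3 -c "
from h import *
snap('wrist','w3');snap('scene','s3')
go(.4545,-.007,.006,176.3)
im=load('s3')[0][150:260,190:340]
cv2.imwrite('pics/c5.png',cv2.cvtColor(cv2.resize(im,None,fx=5,fy=5),cv2.COLOR_RGB2BGR))"
```

```text
t 3.35 p [ 0.4579 -0.0097  0.0083] psi 175.66 q [-0.27  0.67  1.99  0.    0.48 -1.76] tilt -1.0 w 0.0109 F [ 0.1  0.1 -0.5]
delta cm [0.36 0.24 0.23] spin -0.011
```

View pics/w3.png

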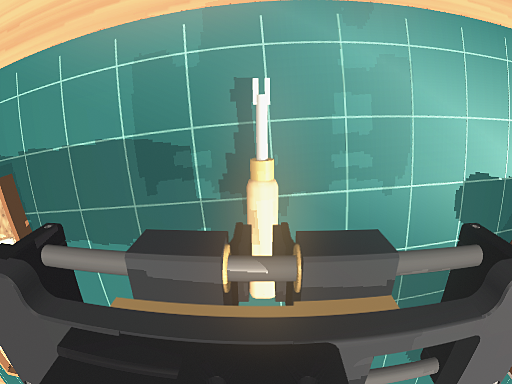

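View pics/c5.png

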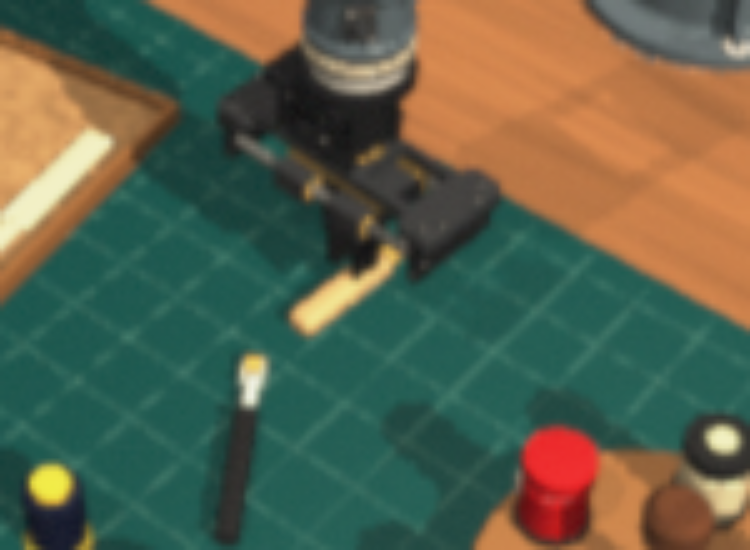

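```bash
python3 - <<'E'
from h import *
im,d,K,E=load('s3'); P=cloud(d,K,E)
for v in range(194,214,1):
    print(v,[tuple((P[v,u]*1000).astype(int)) for u in range(252,276,3)])
E
```

```text
194 [(np.int64(424), np.int64(-73), np.int64(2)), (np.int64(498), np.int64(0), np.int64(106)), (np.int64(501), np.int64(14), np.int64(117)), (np.int64(501), np.int64(26), np.int64(125)), (np.int64(486), np.int64(27), np.int64(113)), (np.int64(472), np.int64(29), np.int64(104)), (np.int64(496), np.int64(58), np.int64(141)), (np.int64(490), np.int64(65), np.int64(141))]
195 [(np.int64(428), np.int64(-69), np.int64(2)), (np.int64(471), np.int64(-21), np.int64(66)), (np.int64(500), np.int64(13), np.int64(111)), (np.int64(501), np.int64(26), np.int64(120)), (np.int64(493), np.int64(32), np.int64(118)), (np.int64(392), np.int64(-29), np.int64(0)), (np.int64(499), np.int64(60), np.int64(140)), (np.int64(492), np.int64(66), np.int64(139))]
196 [(np.int64(436), np.int64(-63), np.int64(7)), (np.int64(471), np.int64(-21), np.int64(62)), (np.int64(500), np.int64(13), np.int64(106)), (np.int64(501), np.int64(27), np.int64(116)), (np.int64(494), np.int64(33), np.int64(114)), (np.int64(395), np.int64(-26), np.int64(0)), (np.int64(503), np.int64(63), np.int64(141)), (np.int64(496), np.int64(69), np.
[... 5486 characters left out ...]
), np.int64(-8), np.int64(17)), (np.int64(492), np.int64(-3), np.int64(12)), (np.int64(479), np.int64(0), np.int64(2)), (np.int64(471), np.int64(5), np.int64(0)), (np.int64(464), np.int64(14), np.int64(0)), (np.int64(458), np.int64(22), np.int64(1)), (np.int64(449), np.int64(28), np.int64(-1)), (np.int64(443), np.int64(36), np.int64(-1))]
213 [(np.int64(503), np.int64(-7), np.int64(13)), (np.int64(494), np.int64(-1), np.int64(10)), (np.int64(481), np.int64(1), np.int64(1)), (np.int64(473), np.int64(7), np.int64(-1)), (np.int64(468), np.int64(17), np.int64(1)), (np.int64(459), np.int64(23), np.int64(-1)), (np.int64(454), np.int64(32), np.int64(0)), (np.int64(445), np.int64(39), np.int64(-2))]
```

```bash
python3 - <<'E'
from h import *
im=load('w3')[0][130:320,190:330]; cv2.imwrite('pics/c6.png',cv2.cvtColor(cv2.resize(im,None,fx=3,fy=3),cv2.COLOR_RGB2BGR))
snap('side','sd3')
im=load('sd3')[0][170:270,200:320]; cv2.imwrite('pics/c7.png',cv2.cvtColor(cv2.resize(im,None,fx=5,fy=5),cv2.COLOR_RGB2BGR))
E
```

```text
(no output)
```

View pics/c6.png

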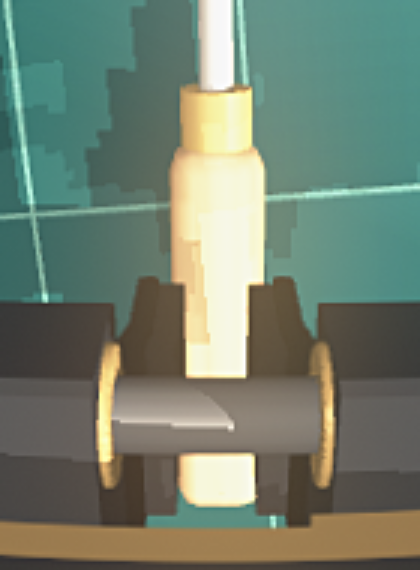

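View pics/c7.png

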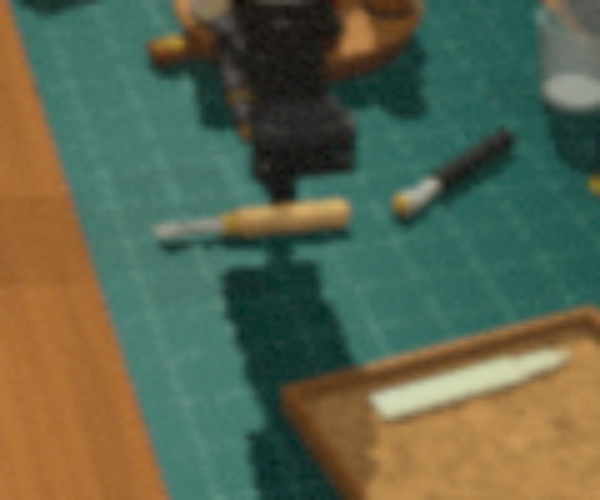

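```bash
python3 - <<'E'
from h import *
for t in('w1','w2','w3'):
    im,d,K,E=load(t)
    o=-E[:3,:3].T@E[:3,3]
    for (u,v) in((180,60),(330,150),(263,205),(262,235)):
        dep=d[v,u]; x=(u-K[0,2])/K[0,0];y=(v-K[1,2])/K[1,1]; r=np.hypot(x,y); dr=np.array([np.tan(r)*x/r,-np.tan(r)*y/r,-1])
        print(t,(u,v),(o+E[:3,:3].T@dr*dep).round(4), o.round(3))
E
```

```text
w1 (180, 60) [ 0.2981 -0.1608 -0.0017] [ 0.451 -0.143  0.462]
w1 (330, 150) [ 0.5725 -0.1187  0.0014] [ 0.451 -0.143  0.462]
w1 (263, 205) [ 0.5497 -0.2561  0.0052] [ 0.451 -0.143  0.462]
w1 (262, 235) [ 0.5821 -0.2968  0.0076] [ 0.451 -0.143  0.462]
w2 (180, 60) [0.3836 0.0042 0.3007] [0.384 0.004 0.301]
w2 (330, 150) [0.4257 0.0726 0.0006] [0.384 0.004 0.301]
w2 (263, 205) [ 4.75e-01 -4.00e-04  1.54e-02] [0.384 0.004 0.301]
w2 (262, 235) [ 0.5078 -0.0038  0.0153] [0.384 0.004 0.301]
w3 (180, 60) [ 0.3439 -0.0522  0.0013] [ 0.382 -0.003  0.191]
w3 (330, 150) [0.4105 0.0399 0.0013] [ 0.382 -0.003  0.191]
w3 (263, 205) [ 0.4396 -0.0062  0.0168] [ 0.382 -0.003  0.191]
w3 (262, 235) [ 0.4598 -0.0083  0.0165] [ 0.382 -0.003  0.191]
```

```bash
python3 - <<'E'
from h import *
for t,b in(('scene0',(150,30,220,90)),('side0',(185,200,275,300))):
    im,d,K,E=load(t);P=cloud(d,K,E)
    u0,v0,u1,v1=b; Q=P[v0:v1,u0:u1].reshape(-1,3); Q=Q[(Q[:,2]>.1)&(np.hypot(Q[:,0]-.238,Q[:,1]+.577)<.15)]
    o=np.argsort(Q[:,2])[:12]; print(t,Q[o].round(3).tolist())
im,d,K,E=load('sd3');P=cloud(d,K,E)
Q=P[170:270,200:320].reshape(-1,3);C=im[170:270,200:320].reshape(-1,3)
k=(C.max(1)<60)&(abs(Q[:,0]-.458)<.02)&(abs(Q[:,1])<.05)&(Q[:,2]>.003);Q=Q[k];print(Q[np.argsort(Q[:,2])[:15]].round(3).tolist())
E
```

```text
scene0 [[0.255, -0.619, 0.219], [0.267, -0.619, 0.22], [0.25, -0.625, 0.22], [0.265, -0.615, 0.22], [0.27, -0.621, 0.22], [0.23, -0.529, 0.222], [0.232, -0.532, 0.222], [0.251, -0.617, 0.223], [0.22, -0.527, 0.223], [0.215, -0.532, 0.224], [0.267, -0.617, 0.225], [0.27, -0.62, 0.225]]
side0 [[0.221, -0.538, 0.222], [0.255, -0.625, 0.223], [0.216, -0.54, 0.223], [0.253, -0.627, 0.223], [0.223, -0.536, 0.223], [0.257, -0.626, 0.223], [0.262, -0.624, 0.223], [0.23, -0.535, 0.224], [0.228, -0.534, 0.224], [0.225, -0.537, 0.224], [0.226, -0.534, 0.224], [0.213, -0.541, 0.224]]
[[0.461, -0.025, 0.003], [0.464, -0.026, 0.003], [0.451, -0.044, 0.003], [0.444, -0.029, 0.003], [0.451, -0.031, 0.004], [0.456, -0.027, 0.005], [0.44, -0.03, 0.005], [0.449, -0.04, 0.005], [0.445, -0.025, 0.005], [0.474, -0.033, 0.006], [0.451, -0.0, 0.034], [0.449, -0.021, 0.039], [0.453, -0.022, 0.039], [0.46, -0.024, 0.039], [0.457, -0.024, 0.039]]
```

```bash
python3 - <<'E'
from h import *
im=load('sd3')[0][195:225,240:280]; cv2.imwrite('pics/c8.png',cv2.cvtColor(cv2.resize(im,None,fx=14,fy=14,interpolation=cv2.INTER_NEAREST),cv2.COLOR_RGB2BGR))
E
```

```text
(no output)
```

View pics/c8.png

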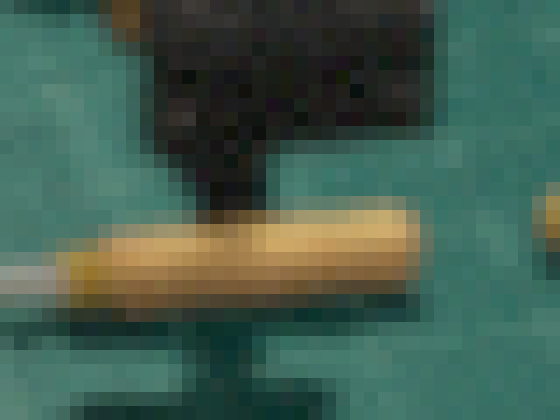

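The side view shows the fingertips ending at the handle's top, so they closed in the air above it. The cameras put the real tips about 20 mm above the reported TCP (tips at z≈0.220 with TCP 0.200 in both fixed views, and ~0.025 with TCP 0.008 now). I'll open, go lower in small steps and watch the force.

Call:
arm_command:
  targets:
    - [0, 0, 0, 0, 5]
    - [0.3, 0.2, 0, 0, 5]
    - [0.3, 0.2, 0, 0, 5]
    - [0.3, 0.2, 0.9, 0, 5]
    - [0.3, 0.2, 0.9, 0, 5]

```text
time: 4.03
position: [0.4546, -0.0074, -0.0015]
tool_rot: [0.038, 0.999, 0.0, -0.001]
ft_force: [-0.3, -0.6, 0.4]
grip_width: 0.0477
```

```bash
python3 - <<'E'
from h import *
snap('side','sd4'); snap('scene','s4')
go(.4545,-.007,-.012,176.3)
im=load('sd4')[0][180:230,230:290]; im2=load('s4')[0][180:230,235:295]
cv2.imwrite('pics/c9.png',cv2.cvtColor(cv2.resize(np.hstack([im,im2]),None,fx=6.5,fy=6.5,interpolation=cv2.INTER_NEAREST),cv2.COLOR_RGB2BGR))
E
```

```text
t 4.125 p [ 0.4549 -0.0075 -0.0011] psi 175.65 q [-0.26  0.69  2.    0.    0.45 -1.76] tilt -1.0 w 0.0493 F [ 0.2  0.  -0. ]
delta cm [0.04 0.04 1.09] spin -0.011
```

View pics/c9.png

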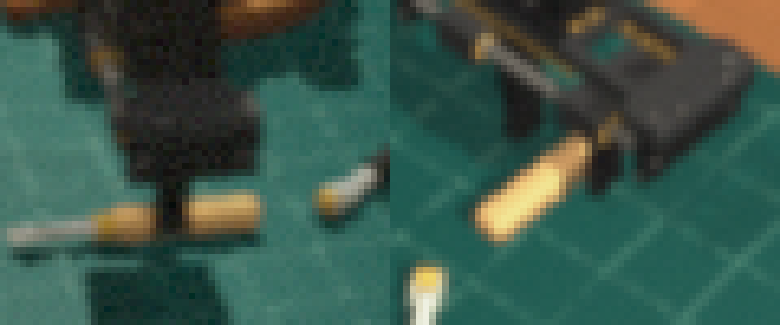

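Call:
arm_command:
  targets:
    - [0, 0, 0.5, 0, 5]
    - [0, 0, 0.9, 0, 5]
    - [0, 0, 0.9, 0, 5]
    - [0, 0, 0.9, 0, 5]

```text
time: 4.62
position: [0.455, -0.0075, -0.0098]
tool_rot: [0.038, 0.999, 0.0, -0.0]
ft_force: [-0.6, 0.2, -0.5]
grip_width: 0.0498
```

```bash
python3 - <<'E'
from h import *
snap('side','sd5'); snap('scene','s5')
go(.4545,-.007,-.012,176.3)
im=load('sd5')[0][180:230,230:290]; im2=load('s5')[0][180:230,235:295]
cv2.imwrite('pics/c10.png',cv2.cvtColor(cv2.resize(np.hstack([im,im2]),None,fx=6.5,fy=6.5,interpolation=cv2.INTER_NEAREST),cv2.COLOR_RGB2BGR))
E
```

```text
t 4.725 p [ 0.4551 -0.0075 -0.0097] psi 175.66 q [-0.26  0.71  2.    0.    0.43 -1.76] tilt -1.0 w 0.0499 F [ 0.4 -0.1  0.1]
delta cm [0.06 0.04 0.23] spin -0.011
```

View pics/c10.png

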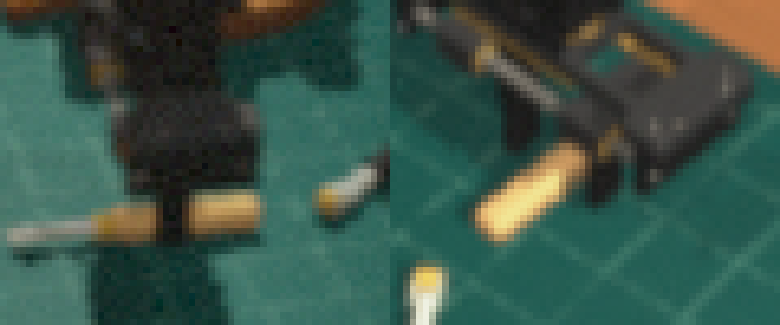

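The fingers now straddle the handle in both views. Closing.

Call:
arm_command:
  targets:
    - [0, 0, 0, 0, 1]
    - [0, 0, 0, 0, 1]
    - [0, 0, 0, 0, 1]
    - [0, 0, 0, 0, 1]
    - [0, 0, 0, 0, 1]
  newtons: 25

```text
time: 5.35
position: [0.455, -0.0075, -0.0097]
tool_rot: [0.038, 0.999, -0.0, 0.0]
ft_force: [-0.2, -0.2, -0.4]
grip_width: 0.0193
```

Call:
arm_command:
  targets:
    - [0, 0, 0, 0, 1]
    - [0, 0, -0.5, 0, 1]
    - [0, 0, -2, 0, 1]
    - [0, 0, -2, 0, 1]

```text
time: 5.85
position: [0.4557, -0.0076, 0.0111]
tool_rot: [0.038, 0.999, -0.0, 0.001]
ft_force: [0.7, -0.7, -0.5]
grip_width: 0.0193
```

```bash
python3 - <<'E'
from h import *
snap('side','sd6'); snap('scene','s6')
go(.4545,-.007,.03,176.3)
im=load('sd6')[0][180:230,230:290]; im2=load('s6')[0][180:230,235:295]
cv2.imwrite('pics/c11.png',cv2.cvtColor(cv2.resize(np.hstack([im,im2]),None,fx=6.5,fy=6.5,interpolation=cv2.INTER_NEAREST),cv2.COLOR_RGB2BGR))
E
```

```text
t 5.95 p [ 0.4552 -0.0075  0.0104] psi 175.66 q [-0.26  0.66  2.    0.    0.48 -1.76] tilt -1.0 w 0.0197 F [-0.  0.  0.]
delta cm [ 0.07  0.05 -1.96] spin -0.011
```

View pics/c11.png

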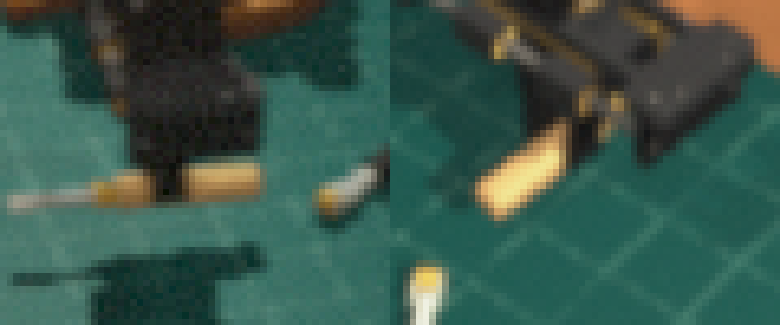

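The beveller is held at 19.7 mm and level. Now I'll carry it over the tray.

```bash
cat >> h.py <<'E'
C=np.array([.538,-.300]); YAW=8.9
def tray(tx,ty):
    a=np.radians(YAW); return C+np.array([tx*np.cos(a)-ty*np.sin(a),tx*np.sin(a)+ty*np.cos(a)])
E
python3 -c "
from h import *
p=tray(-.0155,-.05);print(p);go(p[0],p[1],.10,YAW)"
```

```text
[ 0.53042214 -0.351796  ]
t 5.95 p [ 0.4552 -0.0075  0.0104] psi 175.66 q [-0.26  0.66  2.    0.    0.48 -1.76] tilt -1.0 w 0.0197 F [-0.  0.  0.]
delta cm [-10.12 -33.76  -8.96] spin 2.91
```

Call:
arm_command:
  targets:
    - [0, 0, -5, 0, 1]
    - [-3, -5, -9, 0.18, 1]
    - [-10.1, -33.8, -9, 2.91, 1]
    - [-10.1, -33.8, -9, 2.91, 1]
    - [-10.1, -33.8, -9, 2.91, 1]

```text
time: 6.58
position: [0.5101, -0.2399, 0.098]
tool_rot: [0.401, 0.916, 0.0, -0.0]
ft_force: [0.6, -1.0, -1.0]
grip_width: 0.0198
```

```bash
python3 -c "
from h import *
p=tray(-.0155,-.05);go(p[0],p[1],.10,YAW)"
```

```text
t 6.575 p [ 0.5101 -0.2399  0.098 ] psi 132.75 q [-0.64  0.59  1.68  0.    0.88 -1.38] tilt -1.0 w 0.0198 F [ 0.6 -1.  -1. ]
delta cm [-9.59 -6.1  -0.21] spin 2.162
```

Call:
arm_command:
  targets:
    - [-9.6, -6.1, -0.2, 2.16, 1]
    - [-9.6, -6.1, -0.2, 2.16, 1]
    - [-9.6, -6.1, -0.2, 2.16, 1]
    - [-9.6, -6.1, -0.2, 2.16, 1]
    - [-9.6, -6.1, -0.2, 2.16, 1]

```text
time: 7.2
position: [0.5306, -0.3498, 0.0992]
tool_rot: [0.772, 0.636, -0.0, -0.001]
ft_force: [-0.8, -0.0, -0.7]
grip_width: 0.0195
```

```bash
python3 -c "
from h import *
p=tray(-.0155,-.05);go(p[0],p[1],.10,YAW)"
```

```text
t 7.2 p [ 0.5306 -0.3498  0.0992] psi 79.01 q [-0.76  0.66  1.49  0.    0.99 -0.57] tilt -1.0 w 0.0195 F [-0.8 -0.  -0.7]
delta cm [-0.2   0.02 -0.08] spin 1.224
```

Call:
arm_command:
  targets:
    - [-0.2, 0, 0, 1.22, 1]
    - [-0.2, 0, 0, 1.22, 1]
    - [-0.2, 0, 0, 1.22, 1]
    - [-0.2, 0, 0, 1.22, 1]
    - [-0.2, 0, 0, 1.22, 1]

```text
time: 7.82
position: [0.5304, -0.3514, 0.0993]
tool_rot: [0.976, 0.219, -0.001, -0.001]
ft_force: [0.1, -0.6, -0.6]
grip_width: 0.0197
```

Call:
arm_command:
  targets:
    - [0, 0, 0, 0.28, 1]
    - [0, 0, 0, 0.28, 1]
    - [0, 0, 0, 0.28, 1]
    - [0, 0, 0, 0.28, 1]

```text
time: 8.32
position: [0.5307, -0.3517, 0.0999]
tool_rot: [0.996, 0.085, -0.0, -0.0]
ft_force: [-0.8, -0.4, -0.4]
grip_width: 0.0192
```

```bash
python3 -c "
from h import *
snap('wrist','w7'); snap('scene','s7')
p=tray(-.0155,-.05);go(p[0],p[1],-.003,YAW)"
```

```text
t 8.425 p [ 0.5309 -0.3519  0.1002] psi 9.69 q [-0.76  0.66  1.49  0.    0.99  0.64] tilt -1.0 w 0.0191 F [ 1.  -0.  -0.7]
delta cm [-4.000e-02 -1.000e-02  1.032e+01] spin 0.014
```

View pics/w7.png

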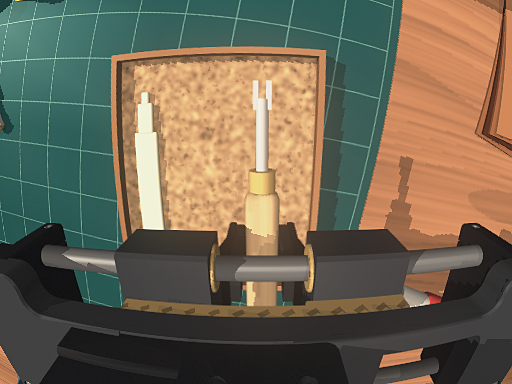

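View pics/s7.png

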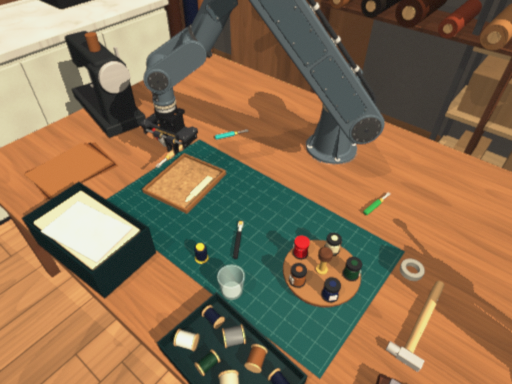

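The wrist view shows the beveller over the tray with its fork forward at (262,85). The folder is at left with its tip at (145,95), and the tray's far corners are at (112,56) and (326,50).

```bash
python3 -c "
from h import *
im,d,K,E=load('w7')
a=np.radians(YAW);R=np.array([[np.cos(a),-np.sin(a)],[np.sin(a),np.cos(a)]])
for n,u,v,z in(('far+y',112,56,.02),('far-y',326,50,.02),('foldtip',145,93,.012),('fold L',133,133,.014),('foldR',157,133,.014),('rwall low',318,200,.02)):
    p=onplane(u,v,z,K,E,True)[:2]; print(n,p.round(4),'tray',(R.T@(p-C)).round(4))
"
```

```text
far+y [ 0.6386 -0.1884] tray [0.1167 0.0947]
far-y [ 0.6684 -0.3841] tray [ 0.1158 -0.1032]
foldtip [ 0.6055 -0.2262] tray [0.0781 0.0625]
fold L [ 0.5663 -0.2192] tray [0.0404 0.0754]
foldR [ 0.5692 -0.2442] tray [0.0395 0.0503]
rwall low [ 0.5321 -0.4035] tray [-0.0218 -0.1013]
```

Call:
arm_command:
  targets:
    - [0, 0, 5, 0.01, 1]
    - [0, 0, 8.5, 0.01, 1]
    - [0, 0, 10, 0.01, 1]
    - [0, 0, 10.3, 0.01, 1]
    - [0, 0, 10.3, 0.01, 1]

```text
time: 9.05
position: [0.5318, -0.3527, -0.0015]
tool_rot: [0.997, 0.079, 0.001, 0.001]
ft_force: [0.7, 0.3, -1.1]
grip_width: 0.0198
```

```bash
python3 -c "
from h import *
snap('wrist','w8'); snap('side','sd8')
p=tray(-.0155,-.05);go(p[0],p[1],-.0035,YAW)
im=load('sd8')[0][200:310,230:360]
cv2.imwrite('pics/c12.png',cv2.cvtColor(cv2.resize(im,None,fx=5,fy=5),cv2.COLOR_RGB2BGR))
"
```

```text
t 9.15 p [ 0.532  -0.3529 -0.001 ] psi 9.08 q [-0.76  0.81  1.53 -0.    0.8   0.65] tilt -1.0 w 0.0193 F [ 0.4  1.1 -0.5]
delta cm [-0.14 -0.13  0.25] spin 0.003
```

View pics/c12.png

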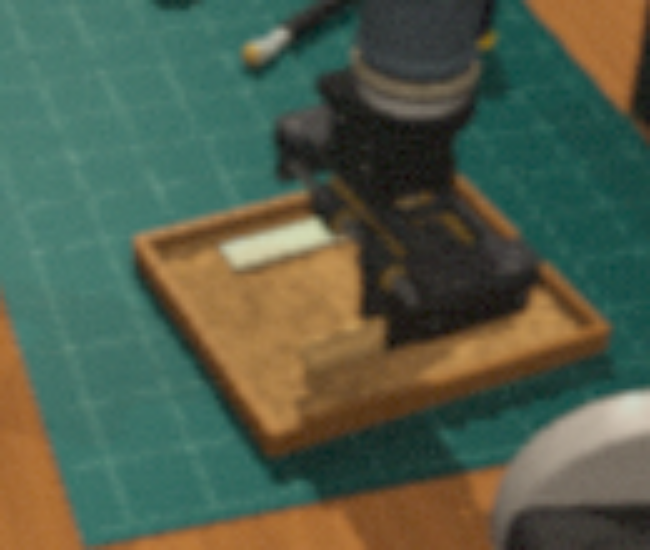

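Call:
arm_command:
  targets:
    - [0, 0, 0.2, 0, 1]
    - [0, 0, 0.25, 0, 1]
    - [0, 0, 0.25, 0, 1]

```text
time: 9.52
position: [0.5317, -0.3526, -0.0037]
tool_rot: [0.997, 0.079, 0.001, 0.001]
ft_force: [-0.6, 0.1, 4.9]
grip_width: 0.0193
```

```bash
python3 -c "
from h import *
go(0.53,-.35,-.0035,YAW)"
```

```text
t 9.525 p [ 0.5317 -0.3526 -0.0037] psi 9.07 q [-0.76  0.81  1.53 -0.    0.8   0.65] tilt -1.0 w 0.0193 F [-0.6  0.1  4.9]
delta cm [-0.12 -0.28 -0.02] spin 0.003
```

Contact with the floor (5 N up) exactly at the expected height. Releasing slightly and rising.

Call:
arm_command:
  targets:
    - [0, 0, 0, 0, 3.6]
    - [0, 0, 0, 0, 3.6]
    - [0, 0, 0, 0, 3.6]
    - [0, 0, -1, 0, 3.6]
    - [0, 0, -5, 0, 3.6]

```text
time: 10.15
position: [0.5294, -0.3505, 0.0435]
tool_rot: [0.997, 0.079, -0.002, -0.002]
ft_force: [0.5, -0.1, 0.1]
grip_width: 0.0361
```

Call:
arm_command:
  targets:
    - [0, 0, -5, 0, 5]
    - [0, 0, -8, 0, 5]
    - [0, 0, -8, 0, 5]

```text
time: 10.52
position: [0.5328, -0.3536, 0.1286]
tool_rot: [0.997, 0.079, 0.002, 0.003]
ft_force: [0.1, 0.0, 0.7]
grip_width: 0.049
```

```bash
python3 -c "
from h import *
snap('wrist','w9')
go(.632,.037,.12,34)"
```

```text
t 10.575 p [ 0.5315 -0.3524  0.1264] psi 9.07 q [-0.76  0.63  1.47 -0.    1.04  0.65] tilt -1.0 w 0.0493 F [-0.6 -0.6 -1.3]
delta cm [ 16.06 -36.87   0.59] spin -0.435
```

View pics/w9.png

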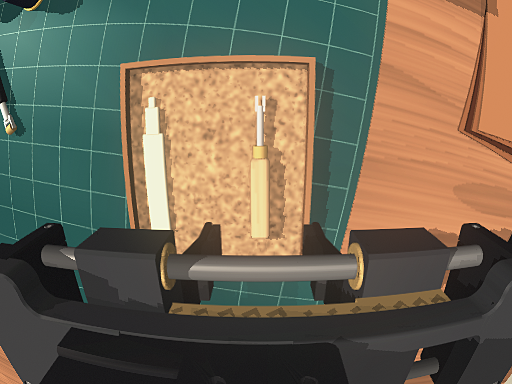

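The beveller lies flat in the tray along its length, fork at (260,100) and tail at (260,237). Next is the roller pen.

Call:
arm_command:
  targets:
    - [16, -36.9, 0.6, -0.44, 5]
    - [16, -36.9, 0.6, -0.44, 5]
    - [16, -36.9, 0.6, -0.44, 5]
    - [16, -36.9, 0.6, -0.44, 5]
    - [16, -36.9, 0.6, -0.44, 5]

```text
time: 11.2
position: [0.6075, -0.0471, 0.1183]
tool_rot: [0.956, 0.295, -0.002, -0.001]
ft_force: [1.0, -0.9, -0.2]
grip_width: 0.0499
```

Call:
arm_command:
  targets:
    - [5.3, -7.6, 0, 0, 5]
    - [5.3, -7.6, 0, 0, 5]
    - [5.3, -7.6, 0, 0, 5]

```text
time: 11.58
position: [0.6077, 0.046, 0.1184]
tool_rot: [0.955, 0.297, -0.002, -0.001]
ft_force: [-0.6, 0.1, -0.3]
grip_width: 0.0501
```

```bash
python3 -c "
from h import *
go(.632,.037,.12,34)"
```

```text
t 11.575 p [0.6077 0.046  0.1184] psi 34.53 q [-0.11  0.61  1.54  0.    0.99  0.86] tilt -1.0 w 0.0501 F [-0.6  0.1 -0.3]
delta cm [ 1.49  2.12 -0.18] spin 0.009
```

Call:
arm_command:
  targets:
    - [1.5, 2.1, 0, 0, 5]
    - [1.5, 2.1, 0, 0, 5]
    - [1.5, 2.1, 0, 0, 5]

```text
time: 11.95
position: [0.6324, 0.0335, 0.1193]
tool_rot: [0.956, 0.294, -0.001, -0.001]
ft_force: [-0.9, -0.3, -0.1]
grip_width: 0.0502
```

```bash
python3 -c "
from h import *
go(.632,.037,.12,34);snap('wrist','w10')"
```

```text
t 11.95 p [0.6324 0.0335 0.1193] psi 34.19 q [-0.12  0.64  1.48 -0.    1.03  0.85] tilt -1.0 w 0.0502 F [-0.9 -0.3 -0.1]
delta cm [ 0.17 -0.31 -0.07] spin 0.003
```

View pics/w10.png

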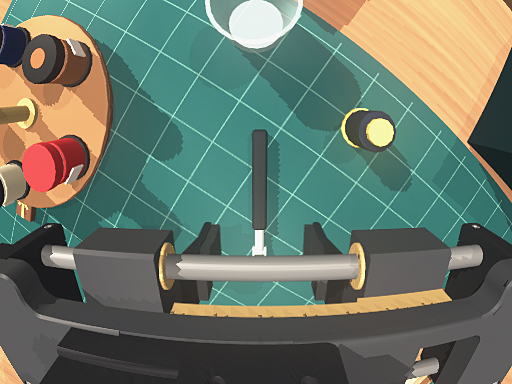

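```bash
python3 - <<'E'
from h import *
im,d,K,E=load('w10')
hsv=cv2.cvtColor(im,cv2.COLOR_RGB2HSV)
m=(hsv[...,2]<75)&(hsv[...,1]<120); m[:125]=0;m[231:]=0;m[:,:248]=0;m[:,275:]=0
vs=np.nonzero(m.any(1))[0];print(vs.min(),vs.max())
for v in (140,160,180,200,220):
    u=np.nonzero(m[v])[0]; a=onplane(u.min(),v,.017,K,E,True);b=onplane(u.max()+1,v,.017,K,E,True); print(v,u.min(),u.max(),((a+b)/2)[:2].round(4),np.linalg.norm(a-b).round(4))
print('tail',onplane(260,vs.min(),.014,K,E,True)[:2],'front',onplane(259.5,vs.max(),.017,K,E,True)[:2])
E
```

```text
130 229
140 252 267 [0.6688 0.0622] 0.0153
160 252 266 [0.6524 0.0517] 0.0145
180 252 266 [0.6359 0.0405] 0.0148
200 253 266 [0.6191 0.0285] 0.014
220 265 266 [0.6048 0.0113] 0.0021
tail [0.67663086 0.06751739] front [0.59268601 0.0112202 ]
```

```bash
python3 -c "
from h import *
go(.628,.035,-.01,34.2)"
```

```text
t 12.0 p [0.6323 0.0338 0.1195] psi 34.21 q [-0.12  0.63  1.48 -0.    1.03  0.85] tilt -1.0 w 0.0499 F [-0.1 -1.   0.4]
delta cm [-0.26 -0.32 12.96] spin 0.0
```

Call:
arm_command:
  targets:
    - [-0.3, -0.3, 5, 0, 4.5]
    - [-0.3, -0.3, 9.5, 0, 4.5]
    - [-0.3, -0.3, 11, 0, 4.5]
    - [-0.3, -0.3, 11, 0, 4.5]

```text
time: 12.5
position: [0.6289, 0.0351, 0.0098]
tool_rot: [0.956, 0.295, -0.001, -0.0]
ft_force: [0.7, 0.7, 1.1]
grip_width: 0.0446
```

```bash
python3 -c "
from h import *
go(.628,.035,-.01,34.2)"
```

```text
t 12.5 p [0.6289 0.0351 0.0098] psi 34.27 q [-0.12  0.79  1.55  0.    0.81  0.85] tilt -1.0 w 0.0446 F [0.7 0.7 1.1]
delta cm [-0.08 -0.03  1.98] spin 0.001
```

Call:
arm_command:
  targets:
    - [0, 0, 1, 0, 4.5]
    - [0, 0, 1.9, 0, 4.5]
    - [0, 0, 2, 0, 4.5]
    - [0, 0, 2, 0, 4.5]
    - [0, 0, 2, 0, 1]

```text
time: 13.12
position: [0.6299, 0.0352, -0.0093]
tool_rot: [0.956, 0.295, 0.0, 0.0]
ft_force: [0.4, -0.1, -0.0]
grip_width: 0.0408
```

Call:
arm_command:
  targets:
    - [0, 0, 0, 0, 0.8]
    - [0, 0, 0, 0, 0.8]
    - [0, 0, 0, 0, 0.8]
    - [0, 0, 0, 0, 0.8]
    - [0, 0, 0, 0, 0.8]

```text
time: 13.75
position: [0.6297, 0.0352, -0.0096]
tool_rot: [0.956, 0.295, 0.0, 0.0]
ft_force: [0.1, -1.0, 0.6]
grip_width: 0.0147
```

Call:
arm_command:
  targets:
    - [0, 0, -1, 0, 0.8]
    - [0, 0, -6, 0, 0.8]
    - [0, 0, -11, 0, 0.8]
    - [0, 0, -11, 0, 0.8]

```text
time: 14.25
position: [0.6335, 0.0349, 0.1056]
tool_rot: [0.956, 0.295, 0.005, 0.002]
ft_force: [-0.3, -0.5, -1.0]
grip_width: 0.0148
```

```bash
python3 -c "
from h import *
p=tray(-.017,.003);go(p[0],p[1],.10,188.9); snap('side','sd11')
im=load('sd11')[0][150:250,230:350]
cv2.imwrite('pics/c13.png',cv2.cvtColor(cv2.resize(im,None,fx=5,fy=5),cv2.COLOR_RGB2BGR))
"
```

```text
t 14.25 p [0.6335 0.0349 0.1056] psi 34.29 q [-0.12  0.65  1.5   0.    0.98  0.85] tilt -0.9999 w 0.0148 F [-0.3 -0.5 -1. ]
delta cm [-28.16  21.29   0.48] spin -2.698
```

View pics/c13.png

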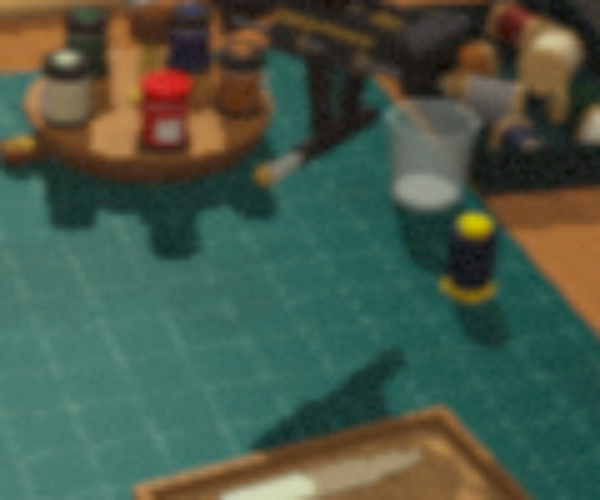

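The pen is held and level. Carrying it to the tray.

Call:
arm_command:
  targets:
    - [-28, 21.3, 0.5, -2.7, 0.8]
    - [-28, 21.3, 0.5, -2.7, 0.8]
    - [-28, 21.3, 0.5, -2.7, 0.8]
    - [-28, 21.3, 0.5, -2.7, 0.8]
    - [-28, 21.3, 0.5, -2.7, 0.8]

```text
time: 14.92
position: [0.5351, -0.2443, 0.0946]
tool_rot: [0.737, 0.676, -0.0, -0.002]
ft_force: [0.8, -0.2, -0.5]
grip_width: 0.0145
```

```bash
python3 -c "
from h import *
p=tray(-.017,.003);go(p[0],p[1],.10,188.9)
"
```

```text
t 14.925 p [ 0.5351 -0.2443  0.0946] psi 85.07 q [-0.62  0.62  1.62  0.    0.91 -0.53] tilt -1.0 w 0.0145 F [ 0.8 -0.2 -0.5]
delta cm [-5.64 -0.96 -0.55] spin -1.812
```

Call:
arm_command:
  targets:
    - [-5.6, -1, -0.5, -1.81, 0.8]
    - [-5.6, -1, -0.5, -1.81, 0.8]
    - [-5.6, -1, -0.5, -1.81, 0.8]
    - [-5.6, -1, -0.5, -1.81, 0.8]
    - [-5.6, -1, -0.5, -1.81, 0.8]

```text
time: 15.55
position: [0.5206, -0.2974, 0.0994]
tool_rot: [0.353, 0.936, 0.001, -0.002]
ft_force: [-0.3, 0.5, -1.7]
grip_width: 0.0147
```

Call:
arm_command:
  targets:
    - [0, 0, 0, -0.88, 0.8]
    - [0, 0, 0, -0.88, 0.8]
    - [0, 0, 0, -0.88, 0.8]
    - [0, 0, 0, -0.88, 0.8]
    - [0, 0, 0, -0.88, 0.8]

```text
time: 16.18
position: [0.5207, -0.2973, 0.0995]
tool_rot: [-0.079, 0.997, 0.001, -0.001]
ft_force: [0.0, -0.1, -0.3]
grip_width: 0.0147
```

```bash
python3 -c "
from h import *
snap('wrist','w12')
p=tray(-.017,.003);go(p[0],p[1],-.003,188.9)
"
```

```text
t 16.225 p [ 0.5207 -0.2973  0.0995] psi -170.82 q [-0.7   0.62  1.58 -0.    0.94 -2.44] tilt -1.0 w 0.0145 F [ 0.4 -0.7 -1.5]
delta cm [ 1.000e-02 -2.600e-01  1.025e+01] spin 0.005
```

View pics/w12.png

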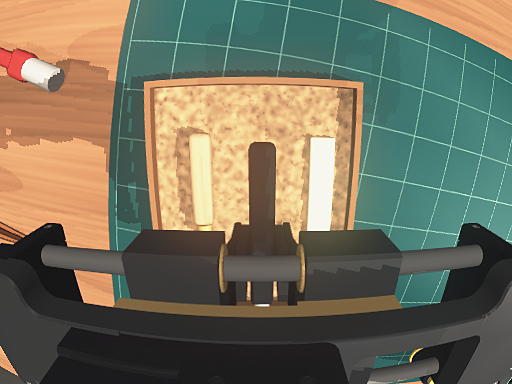

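The view shows the pen at (262,190) midway between the beveller (201,180) and the folder (321,180). Lowering.

Call:
arm_command:
  targets:
    - [0, -0.2, 5, 0, 0.8]
    - [0, -0.2, 8.5, 0, 0.8]
    - [0, -0.2, 10, 0, 0.8]
    - [0, -0.2, 10.2, 0, 0.8]
    - [0, -0.2, 10.2, 0, 0.8]

```text
time: 16.85
position: [0.5229, -0.3008, -0.0001]
tool_rot: [-0.076, 0.997, -0.001, 0.001]
ft_force: [0.9, -0.3, 0.3]
grip_width: 0.0145
```

Call:
arm_command:
  targets:
    - [0, 0, 0.1, 0, 0.8]
    - [0, 0, 0.2, 0, 0.8]
    - [0, 0, 0.2, 0, 0.8]

```text
time: 17.23
position: [0.5225, -0.3004, -0.0024]
tool_rot: [-0.076, 0.997, -0.0, 0.0]
ft_force: [-0.2, -0.5, -1.2]
grip_width: 0.0144
```

Call:
arm_command:
  targets:
    - [0, 0, 0.1, 0, 0.8]
    - [0, 0, 0.1, 0, 0.8]
    - [0, 0, 0.1, 0, 0.8]

```text
time: 17.6
position: [0.5224, -0.3004, -0.0036]
tool_rot: [-0.076, 0.997, -0.0, 0.0]
ft_force: [-1.3, 0.5, 1.6]
grip_width: 0.0146
```

Call:
arm_command:
  targets:
    - [0, 0, 0, 0, 3]
    - [0, 0, 0, 0, 3]
    - [0, 0, 0, 0, 3]
    - [0, 0, -1, 0, 3]
    - [0, 0, -5, 0, 3]

```text
time: 18.23
position: [0.5207, -0.299, 0.045]
tool_rot: [-0.076, 0.997, 0.002, -0.002]
ft_force: [1.5, -0.7, 1.9]
grip_width: 0.0299
```

Call:
arm_command:
  targets:
    - [0, 0, -5, 0, 5]
    - [0, 0, -10, 0, 5]
    - [0, 0, -14, 0, 5]
    - [0, 0, -14, 0, 5]

```text
time: 18.73
position: [0.5245, -0.302, 0.191]
tool_rot: [-0.077, 0.997, -0.003, 0.003]
ft_force: [-0.5, 0.4, 0.1]
grip_width: 0.0495
```

```bash
python3 -c "
from h import *
snap('wrist','w13'); snap('scene','s13'); go(.565,.304,.22)
im=load('s13')[0][140:225,130:250]
cv2.imwrite('pics/c14.png',cv2.cvtColor(cv2.resize(im,None,fx=5,fy=5),cv2.COLOR_RGB2BGR))
"
```

```text
t 18.825 p [ 0.522  -0.3     0.1867] psi -171.23 q [-0.71  0.51  1.51 -0.    1.12 -2.43] tilt -1.0 w 0.0497 F [-0.8  0.2 -0.2]
delta cm [-13.46  59.04  -3.35] spin None
```

View pics/w13.png

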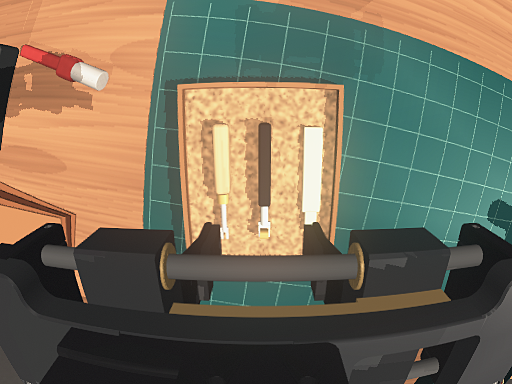

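View pics/c14.png

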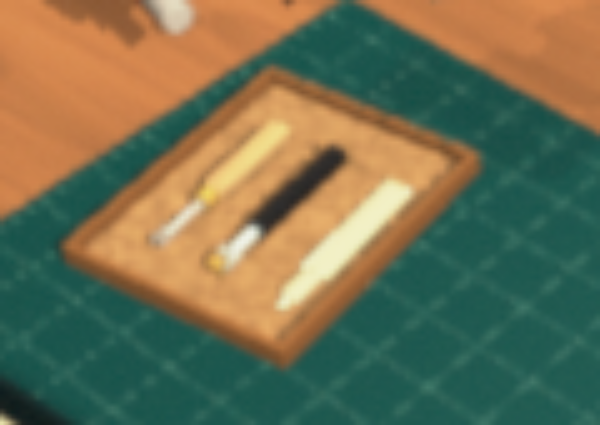

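Both tools lie flat and parallel to the folder with heads to the far end: beveller fork at crop (160,240), pen roller at crop (215,262). Now the carousel, starting with a view of it and the index arrow from the side.

```bash
python3 -c "
from h import *
go(.53,.17,.26,83.5)"
```

```text
t 18.825 p [ 0.522  -0.3     0.1867] psi -171.23 q [-0.71  0.51  1.51 -0.    1.12 -2.43] tilt -1.0 w 0.0497 F [-0.8  0.2 -0.2]
delta cm [-7.96 46.33 -7.35] spin 1.837
```

Call:
arm_command:
  targets:
    - [-8, 46.3, -7.4, 1.84, 6]
    - [-8, 46.3, -7.4, 1.84, 6]
    - [-8, 46.3, -7.4, 1.84, 6]
    - [-8, 46.3, -7.4, 1.84, 6]
    - [-8, 46.3, -7.4, 1.84, 6]

```text
time: 19.45
position: [0.5268, -0.005, 0.2309]
tool_rot: [0.363, 0.932, -0.0, -0.002]
ft_force: [1.0, 0.4, -0.2]
grip_width: 0.0599
```

```bash
python3 -c "
from h import *
go(.53,.17,.26,83.5)"
```

```text
t 19.45 p [ 0.5268 -0.005   0.2309] psi 137.42 q [-0.22  0.36  1.64  0.    1.15 -1.05] tilt -1.0 w 0.0599 F [ 1.   0.4 -0.2]
delta cm [11.61 13.1  -2.9 ] spin 0.941
```

Call:
arm_command:
  targets:
    - [11.6, 13.1, -2.9, 0.94, 6]
    - [11.6, 13.1, -2.9, 0.94, 6]
    - [11.6, 13.1, -2.9, 0.94, 6]
    - [11.6, 13.1, -2.9, 0.94, 6]
    - [11.6, 13.1, -2.9, 0.94, 6]

```text
time: 20.08
position: [0.529, 0.1693, 0.2595]
tool_rot: [0.726, 0.688, -0.002, -0.001]
ft_force: [0.1, -0.2, -0.4]
grip_width: 0.0601
```

```bash
python3 -c "
from h import *
snap('wrist','w14');go(.565,.304,.20,83.5)"
```

```text
t 20.125 p [0.529  0.1687 0.2594] psi 86.66 q [0.11 0.37 1.53 0.   1.24 0.17] tilt -1.0 w 0.0601 F [-0.   0.5 -0.6]
delta cm [13.72  2.83  5.92] spin 0.055
```

View pics/w14.png

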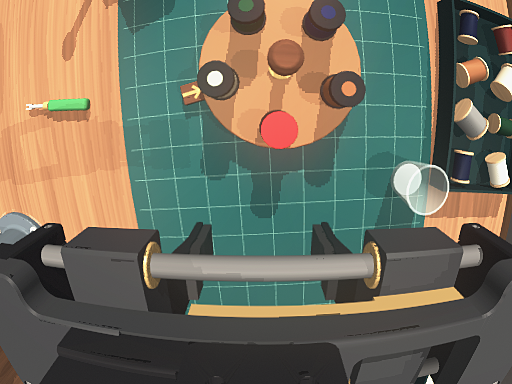

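Here the red cap is at (279,130), the knob at (285,57), and the arrow at (192,93) pointing at the axis.

```bash
python3 - <<'E'
from h import *
im,d,K,E=load('w14')
hsv=cv2.cvtColor(im,cv2.COLOR_RGB2HSV)
f=lambda u,v,z: onplane(u,v,z,K,E,True)[:2]
m=((hsv[...,0]<5)|(hsv[...,0]>174))&(hsv[...,1]>180)&(hsv[...,2]>90); m[:105]=0;m[155:]=0;m[:,:255]=0;m[:,305:]=0
(c,r)=cv2.minEnclosingCircle(np.argwhere(m)[:,::-1].astype(np.float32)); 
# cap top centre: contour points cast to z=.094
q=np.array([f(u,v,.094) for v,u in np.argwhere(m)],np.float32)*1000
cc,rr=cv2.minEnclosingCircle(q); print('red',c,r,cc,rr)
red=np.array(cc)/1000
kn=f(285,57,.128);print('knob',kn)
caps=[f(*p,.094) for p in((246,10),(325,16),(346,90),(217,78))]; print(np.array(caps).round(4))
cen=(sum(caps)+red)/5; print('centre',cen)
c=im[75:110,170:220]; cv2.imwrite('pics/c15.png',cv2.cvtColor(cv2.resize(c,None,fx=12,fy=12),cv2.COLOR_RGB2BGR))
for c0 in(cen,kn,(cen+kn)/2): print('red ang',np.degrees(np.arctan2(*(red-c0)[::-1])),np.linalg.norm(red-c0))
E
```

```text
red (278.440673828125, 129.6271209716797) 18.57001304626465 (549.82861328125, 221.70205688476562) 21.798200607299805
knob [0.55888323 0.3012282 ]
[[0.5198 0.3684]
 [0.6122 0.3586]
 [0.6322 0.2671]
 [0.482  0.2871]]
centre [0.55923121 0.30059707]
red ang -96.79637403639519 0.07945332704043127
red ang -96.49556267046212 0.08003994509067004
red ang -96.64541515836298 0.07974636130177254
```

View pics/c15.png

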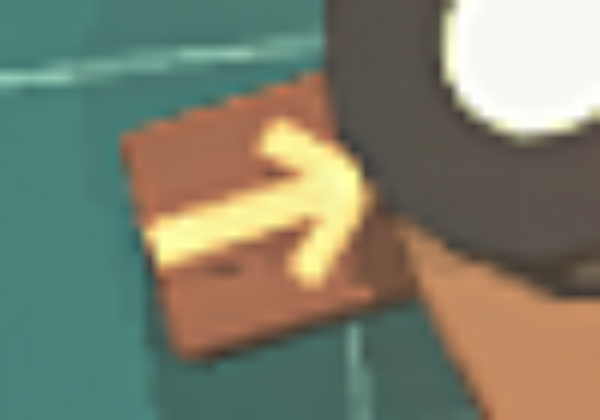

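```bash
python3 - <<'E'
from h import *
im,d,K,E=load('w14')
t=onplane(200.8,91,.019,K,E,True)[:2];b=onplane(182.7,95.4,.019,K,E,True)[:2];print(t,b)
for c in((.5591,.3008),(.565,.304),(.562,.3025)):
    for p in(t,b): v=p-np.array(c); print(c,np.linalg.norm(v).round(4),np.degrees(np.arctan2(v[1],v[0])).round(2))
v=t-b; print('arrow dir',np.degrees(np.arctan2(v[1],v[0])))
E
```

```text
[0.44670961 0.27944005] [0.41965279 0.27586334]
(0.5591, 0.3008) 0.1144 -169.24
(0.5591, 0.3008) 0.1417 -169.86
(0.565, 0.304) 0.1208 -168.27
(0.565, 0.304) 0.148 -169.04
(0.562, 0.3025) 0.1176 -168.69
(0.562, 0.3025) 0.1448 -169.4
arrow dir 7.530414002626171
```

```bash
python3 -c "
from h import *
go(.562,.3025,.13,83.4)"
```

```text
t 20.125 p [0.529  0.1687 0.2594] psi 86.66 q [0.11 0.37 1.53 0.   1.24 0.17] tilt -1.0 w 0.0601 F [-0.   0.5 -0.6]
delta cm [13.56  2.56 12.92] spin 0.057
```

Call:
arm_command:
  targets:
    - [6, 1, 2, 0.06, 6]
    - [11, 2, 4, 0.06, 6]
    - [13.6, 2.6, 7, 0.06, 6]
    - [13.6, 2.6, 9, 0.06, 6]
    - [13.6, 2.6, 9, 0.06, 6]

```text
time: 20.75
position: [0.5606, 0.3017, 0.1676]
tool_rot: [0.744, 0.668, -0.004, -0.002]
ft_force: [-0.3, -0.1, 0.6]
grip_width: 0.06
```

```bash
python3 -c "
from h import *
snap('wrist','w15');go(.562,.3025,.083,83.4)"
```

```text
t 20.8 p [0.5619 0.3019 0.1694] psi 83.78 q [ 0.32  0.58  1.43 -0.    1.14  0.43] tilt -1.0 w 0.06 F [0.3 0.3 0.3]
delta cm [0.08 0.03 8.64] spin 0.007
```

View pics/w15.png

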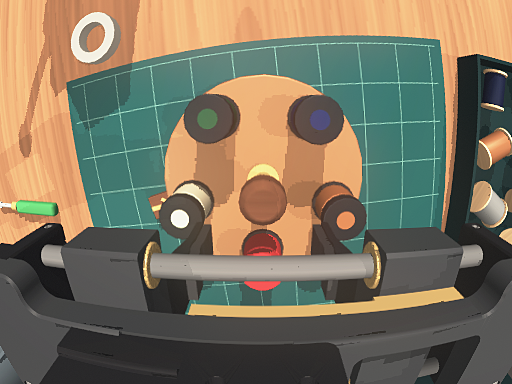

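```bash
python3 - <<'E'
from h import *
im,d,K,E=load('w15')
hsv=cv2.cvtColor(im,cv2.COLOR_RGB2HSV)
c=im[150:310,170:350]; cv2.imwrite('pics/c16.png',cv2.cvtColor(cv2.resize(c,None,fx=3.5,fy=3.5),cv2.COLOR_RGB2BGR))
for u,v in((263,200),(240,200),(287,200)): print(onplane(u,v,.122,K,E,True))
print(d[200,263])
E
```

```text
[0.56101963 0.30682766 0.122     ]
[0.54260827 0.30876015 0.122     ]
[0.58022367 0.30478585 0.122     ]
0.23432845
```

View pics/c16.png

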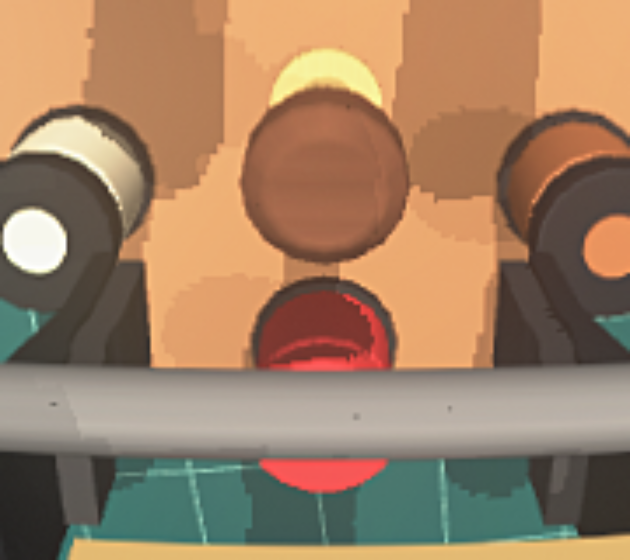

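Call:
arm_command:
  targets:
    - [0.2, 0.1, 4, 0.01, 6]
    - [0.2, 0.1, 7, 0.01, 6]
    - [0.2, 0.1, 8.5, 0.01, 6]
    - [0.2, 0.1, 8.5, 0.01, 6]
    - [0.2, 0.1, 8.5, 0.01, 6]

```text
time: 21.42
position: [0.5657, 0.3046, 0.0879]
tool_rot: [0.748, 0.663, 0.001, 0.001]
ft_force: [0.3, 0.4, 0.1]
grip_width: 0.06
```

```bash
python3 -c "
from h import *
snap('side','sd16');snap('scene','s16');go(.562,.304,.083,83.4)
im=load('sd16')[0][125:195,225:310];im2=load('s16')[0][200:270,280:365]
cv2.imwrite('pics/c17.png',cv2.cvtColor(cv2.resize(np.hstack([im,im2]),None,fx=4.6,fy=4.6),cv2.COLOR_RGB2BGR))
"
```

```text
t 21.525 p [0.5655 0.3046 0.088 ] psi 83.13 q [0.32 0.68 1.48 0.   0.97 0.44] tilt -1.0 w 0.0596 F [-0.2  0.5  0.2]
delta cm [-0.11 -0.34  0.5 ] spin -0.005
```

View pics/c17.png

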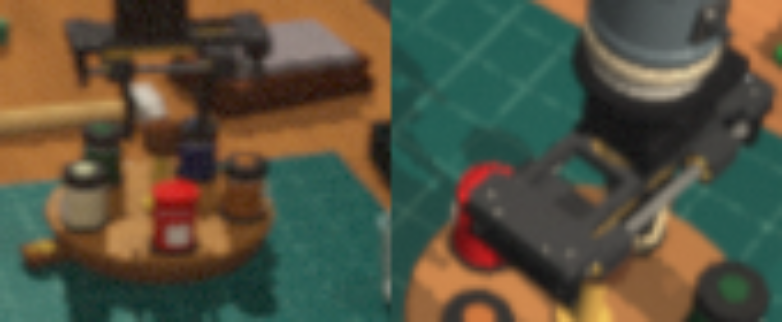

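Call:
arm_command:
  targets:
    - [-0.1, -0.3, 0.5, 0, 6]
    - [-0.1, -0.3, 0.6, 0, 6]
    - [-0.1, -0.3, 0.6, 0, 3]
    - [-0.1, -0.3, 0.6, 0, 3]
    - [-0.1, -0.3, 0.6, 0, 3]
  newtons: 15

```text
time: 22.15
position: [0.5613, 0.3038, 0.0804]
tool_rot: [0.748, 0.663, -0.0, -0.0]
ft_force: [-0.3, -0.2, -0.1]
grip_width: 0.0389
```

Call:
arm_command:
  targets:
    - [0, 0, 0, 0, 3]
    - [0, 0, 0, 0, 3]
    - [0, 0, 0, 0, 3]

```text
time: 22.52
position: [0.5613, 0.3037, 0.0804]
tool_rot: [0.748, 0.663, 0.0, -0.0]
ft_force: [-0.3, -0.6, 0.6]
grip_width: 0.0392
```

```bash
python3 -c "
from h import *
snap('wrist','w17');snap('side','sd17');go(.562,.304,.083,10.7)
im=load('sd17')[0][125:195,225:310]
cv2.imwrite('pics/c18.png',cv2.cvtColor(cv2.resize(im,None,fx=7,fy=7),cv2.COLOR_RGB2BGR))"
```

```text
t 22.625 p [0.5613 0.3037 0.0804] psi 83.13 q [0.32 0.69 1.5  0.   0.95 0.44] tilt -1.0 w 0.0392 F [-0.2  0.7  0.6]
delta cm [ 0.03  0.07 -0.26] spin 1.264
```

View pics/w17.png

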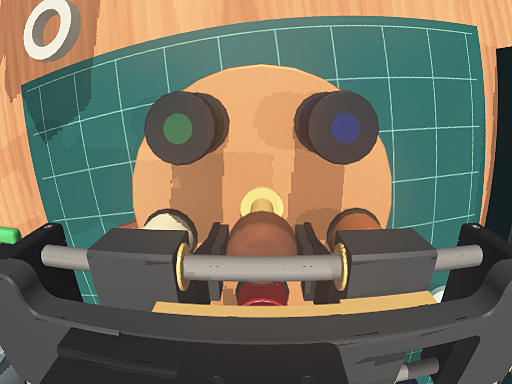

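View pics/c18.png

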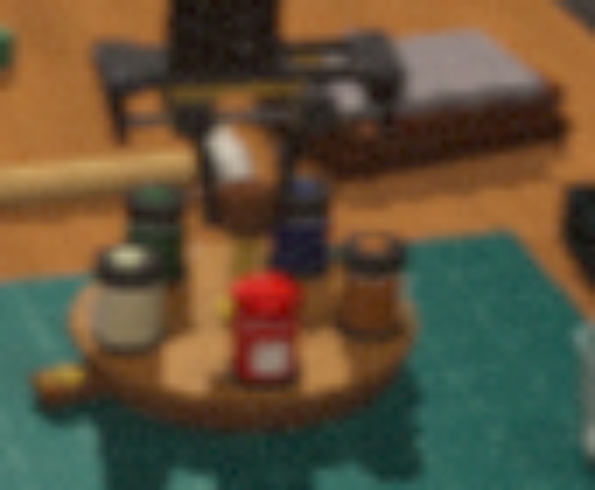

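The knob is gripped (39 mm) with the fingers on either side. Turning clockwise by about 72.5°.

Call:
arm_command:
  targets:
    - [0, 0, 0, 0.06, 3]
    - [0, 0, 0, 0.18, 3]
    - [0, 0, 0, 0.3, 3]
    - [0, 0, 0, 0.42, 3]
    - [0, 0, 0, 0.54, 3]
  newtons: 20

```text
time: 23.25
position: [0.5618, 0.3035, 0.0804]
tool_rot: [0.899, 0.438, 0.0, 0.0]
ft_force: [1.0, -1.3, -0.4]
grip_width: 0.0392
```

Call:
arm_command:
  targets:
    - [0, 0, 0, 0.12, 3]
    - [0, 0, 0, 0.24, 3]
    - [0, 0, 0, 0.36, 3]
    - [0, 0, 0, 0.48, 3]
    - [0, 0, 0, 0.58, 3]

```text
time: 23.88
position: [0.5623, 0.303, 0.0804]
tool_rot: [0.987, 0.163, 0.001, 0.001]
ft_force: [1.2, -1.9, -0.3]
grip_width: 0.0391
```

```bash
python3 -c "
from h import *
snap('wrist','w18');snap('scene','s18');go(.562,.304,.083,10.7)
im,d,K,E=load('s18')
cv2.imwrite('pics/c19.png',cv2.cvtColor(cv2.resize(im[205:315,270:370],None,fx=5,fy=5),cv2.COLOR_RGB2BGR))"
```

```text
t 23.975 p [0.5623 0.3029 0.0804] psi 18.98 q [ 0.32  0.69  1.5  -0.    0.95  1.56] tilt -1.0 w 0.0392 F [ 1.9 -2.5 -0.3]
delta cm [ 0.01 -0.11 -0.26] spin 0.145
```

View pics/w18.png

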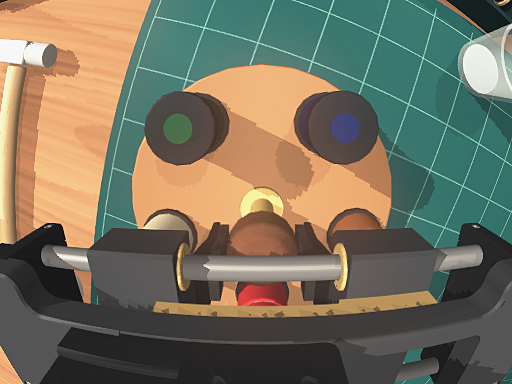

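View pics/c19.png

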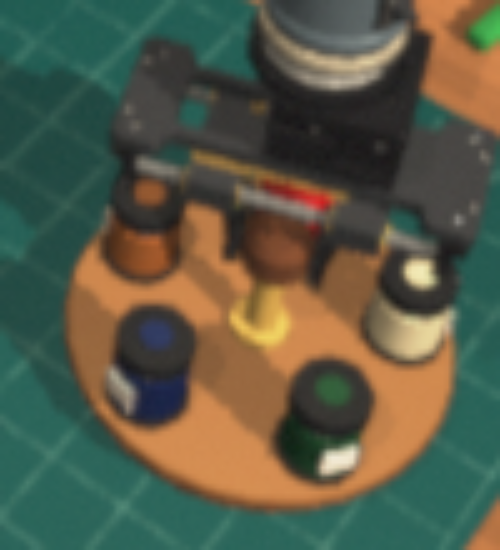

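It turned with the hand without slip. Finishing the last 0.15 rad, then checking.

Call:
arm_command:
  targets:
    - [0, 0, 0, 0.1, 3]
    - [0, 0, 0, 0.15, 3]
    - [0, 0, 0, 0.15, 3]
    - [0, 0, 0, 0.15, 3]

```text
time: 24.48
position: [0.5623, 0.3028, 0.0804]
tool_rot: [0.996, 0.091, 0.001, 0.001]
ft_force: [3.1, -5.7, -0.6]
grip_width: 0.0393
```

```bash
python3 - <<'E'
from h import *
snap('scene','s19');snap('side','sd19');go(.562,.304,.083,10.7)
im,d,K,E=load('s19');P=cloud(d,K,E);H=P[...,2]
# angle of caps vs start
def caps(t):
    im,d,K,E=load(t);P=cloud(d,K,E);H=P[...,2]
    mm=((H>.0905)&(H<.0975)&(P[...,0]>.4)&(P[...,0]<.75)&(P[...,1]>.15)&(P[...,1]<.45)).astype(np.uint8)
    n,l,s,c=cv2.connectedComponentsWithStats(mm); out=[]
    for k in range(1,n):
        if s[k,4]>60:
            q=P[l==k].mean(0); out.append((s[k,4],c[k].round().tolist(),q[:2].round(4).tolist(),round(float(np.degrees(np.arctan2(q[1]-.304,q[0]-.565))),1)))
    return out
for t in('scene0','s19'):
    print(t); [print(o) for o in caps(t)]
cv2.imwrite('pics/c20.png',cv2.cvtColor(cv2.resize(load('sd19')[0][125:195,225:310],None,fx=7,fy=7),cv2.COLOR_RGB2BGR))
E
```

```text
t 24.575 p [0.5623 0.3028 0.0804] psi 10.49 q [ 0.32  0.69  1.5  -0.    0.95  1.71] tilt -1.0 w 0.0391 F [ 3.1 -3.6 -0.2]
delta cm [-0.01 -0.12 -0.26] spin -0.004
scene0
(np.int32(133), [334.0, 239.0], [0.4839, 0.288], -168.8)
(np.int32(144), [301.0, 242.0], [0.5557, 0.2219], -96.4)
(np.int32(162), [354.0, 263.0], [0.5239, 0.3765], 119.5)
(np.int32(165), [298.0, 270.0], [0.6405, 0.2697], -24.4)
(np.int32(180), [332.0, 284.0], [0.6205, 0.3651], 47.8)
s19
(np.int32(93), [301.0, 243.0], [0.5589, 0.2212], -94.2)
(np.int32(127), [353.0, 264.0], [0.528, 0.3774], 116.8)
(np.int32(167), [298.0, 269.0], [0.6395, 0.2686], -25.4)
(np.int32(189), [332.0, 284.0], [0.6215, 0.3647], 47.1)
```

View pics/c20.png

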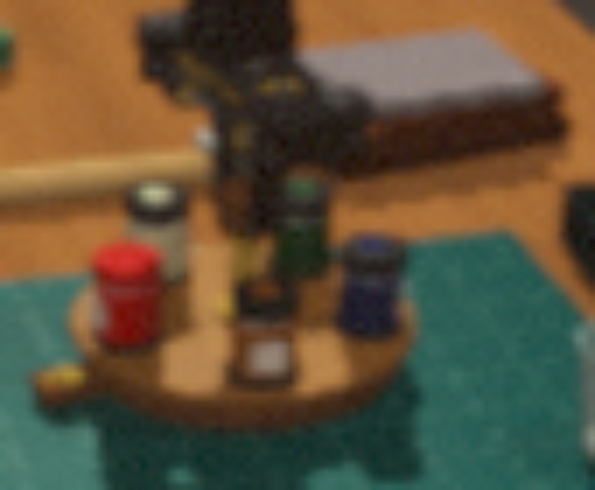

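The red pot now stands in line with the arrow at crop (128,290). The two unobstructed caps show a turn of 72.9°, which puts the red pot at -169.3° against the index at -168.3 to -169.5°. One last tray check before handing in.

```bash
python3 - <<'E'
from h import *
im,d,K,E=load('w13');C2=tray(-.003,-.003);a=np.radians(YAW);R=np.array([[np.cos(a),-np.sin(a)],[np.sin(a),np.cos(a)]])
for n,u,v,z in(('bev tail',221,125,.02),('bev head',225,234,.016),('rol tail',265,124,.02),('rol head',264,234,.016)):
    print(n,(R.T@(onplane(u,v,z,K,E,True)[:2]-C2)).round(4))
s=robot.get_obs();print(s['joint_velocities'].round(4),s['grip_width'],s['time'])
im=load('s19')[0][140:225,130:250]
cv2.imwrite('pics/c21.png',cv2.cvtColor(cv2.resize(im,None,fx=5,fy=5),cv2.COLOR_RGB2BGR))
E
```

```text
bev tail [-0.0683 -0.0447]
bev head [ 0.0733 -0.0451]
rol tail [-0.069   0.0075]
rol head [0.0729 0.0064]
[-0.0013 -0.0019  0.0006  0.002  -0.0013  0.0004] 0.039077358222554516 24.575
```

View pics/c21.png

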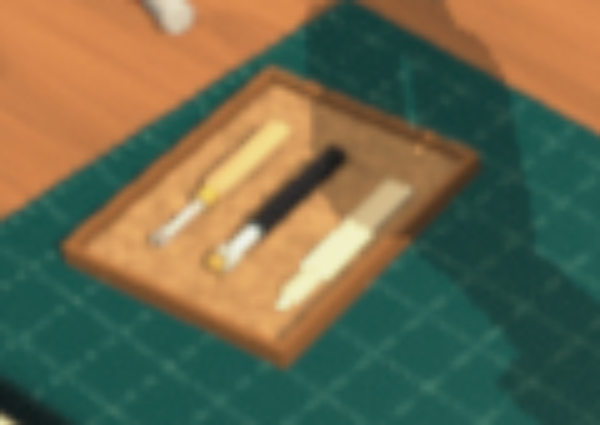

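The tray is as it was left: both tools lie within 1° of the tray's length, with heads 73 mm ahead of its middle. Handing in.

```bash
python3 -c "
from rig import robot
robot.hand_in()"
```

```text
the job is handed in; nothing more can be done
```

I laid the beveller and the roller pen in the tray beside the bone folder, then turned the carousel until the red pot stood at the index mark. I handed in at about 24.6 s, still gripping the knob; the rig gives no verdict.

**Last checks:**
- **Tools:** both lie released and flat within 1° of the tray's length, heads about 73 mm ahead of its middle. Neither was dropped.
- **Carousel:** the red pot is at about -169.3°, against an index direction measured between -168.3° and -169.5°. That is about 1° off at most, or 1.5 mm, where 9 mm is allowed.
- **Knob:** the grip is set to 20 N with the fingers 39 mm apart, and the arm is still. The hand is clear of the red pot by position; contact forces on the knob and the pot can't be read directly.

**What failed or disagreed:**
- **Fingertip height:** the first close on the beveller missed. The cameras put the real fingertips about 20 mm above the reported tool point, so I worked 20 mm lower from then on.
- **Position estimates:** camera views differed by 3–6 mm for the tray and carousel centres. I averaged the carousel centre and used a 3 mm shift for the tray check; the differences stay within the tolerances.
- **Residual force:** a sideways force of about 5 N remained at the wrist while gripping the knob.

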